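# Load a wood blank into an indexing carousel and click it round

## Robot

A 6-joint arm with a two-finger parallel gripper is mounted at the origin on a cart in front of the work surface, level with it; the furniture and walls round the work are solid. World frame = base frame: x ahead of the robot, y to its left, z up, the work surface at z = 0. Lengths are in m, angles in rad, forces in N, time in s.
With the tool pointing down it reaches from about 0.35 to 0.85 m from the base axis. Payload 8.1 kg.
Tool frame: the origin (TCP) lies at the very end of the fingers, on their centre line; the grasp point (between the pads) lies 19 mm behind it; z points along the fingers, y is the direction in which the jaws open and shut (so a half turn about z gives the same grasp; the last joint's range is limited). The gripper opens to 93 mm and grips with 3 to 60 N. Pads are 15 mm wide; open, the fingers measure 128 mm over their backs; the gripper's body (75 mm by 188 mm) begins 65 mm behind the grasp point.
Start: joints at [-1.326, 0.13, 1.488, -0, 1.523, -0.085], TCP at [0.194, -0.568, 0.182] pointing down, gripper open.
Joint ranges: [-2.96, 2.96], [-0.89, 2.26], [0.02, 2.5], [-1.34, 4.48], [0, 2.73], [-2.66, 2.66]. Speed limits (rad/s): [2.39, 2.39, 2.79, 3.14, 3.14, 3.14].

## Interface

Orientations are given as a rotation vector (axis times angle).
In Python, from plant import robot gives the robot as it stands.
- The arm moves only by the shell command python3 -m pendant 'ROWS' [OPENING] [FORCE]. ROWS is JSON, a list of rows, each an object with "delta_pos": the shift along the tool's x, y, z in m, a list of three; "spin": the turn about the tool's z in rad. In form: [{"delta_pos": [dx, dy, dz], "spin": spin}, ...]. A call has 1 to 10 rows; each row is the pose to reach, as a shift and turn from the pose measured when the call began, along the tool's axes at that moment; what a row does not reach only later rows make up. A row lasts 1/10 s, in which the tool goes at most 50 mm and 8.59 degrees, less where a joint would pass 70% of its speed; a pose out of reach is approached as far as the arm can. A call with a gripper value outside its range is refused whole. OPENING is the closure, from -1 (fully open) to 1 (shut), set as the call begins (- or left out, the last holds). The fingers move at their own pace and stop on an object; FORCE is the grip in N (left out, the last holds). Time passes only in rows, so rows that repeat a pose let the fingers close. It gives the time, the measured TCP pose, the force and the opening at its end, in the units of the state.
- robot.read_state(): the state, without advancing time (a new reading comes with each control period).
- robot.read_camera(name): name is "scene" or "top"; returns a dict with "color" (420x560x3 uint8, blue, green, red), "camera_matrix" (3x3 intrinsics, pixels), "R" (3x3) and "t" (3): a world point X has camera coordinates R X + t. Camera axes: x right, y down, z forward; pixel columns grow to the right and rows downward; lengths in m; the calibration is good to about 2 mm. A picture is of the moment at which its call begins. There is no depth.
- robot.close_job(): hands the job in, once; it reports no verdict.
Trained networks look in the newest picture that a camera, given by its name, has taken for a name from the list of things; names that differ only in an ending like _2 or _b are one class to them, and where a whole thing is asked for, a point or a joint stands for the part that bears it (a point fixed in the world has none). Each returns a list of dicts, best first, with "score" (0 to 1); they miss things now and then, are a little off and sometimes report something else, mostly with a low value. They report only what shows in the picture. A call takes as long as a camera call. They do not tell look-alikes from the thing itself.
- robot.outline_of(camera, label): "mask" (420x560 bool, what is visible of it).
- robot.mark_of(camera, label): "location" ([x, y, z] in m, in the coordinates of the camera as it stood for that picture, good to about 4 mm: a listed point, or the origin of a listed thing).
The state is a dict: "t": time; "q": joint angles; "dq": joint speeds; "joint_torque": joint torques, N m; "tool_pos": TCP position; "orientation": TCP orientation; "force": force on the tool from outside, world axes, zero at the start; "wrist_torque": the same for the moment, N m; "opening": finger opening in m.
Only numpy, scipy, OpenCV 4.12 (cv2) and the standard library are available. Lean on these libraries where they do the work, as an engineer would, in place of code of your own. Each camera call takes 0.05 s, during which the arm holds its last target.

## Task

Load the loose wood block into the empty pocket at the carousel's loading place (the pocket above the base's tongue) and press it gently but firmly straight down until it is fully home on the stop at the pocket's bottom; how deep that stop is set differs each time and must be felt. Then turn the wheel by its grip bar exactly one click counter-clockwise seen from above, so that the next empty pocket comes to the loading place, let go, and leave the block home in its pocket. Do not force anything, and leave the other things on the bench alone.

Things in the scene. Friction and masses are not known exactly. Their poses are not given: they have to be found in the camera images.
- blank: Plain loose wood block, 30 (x) x 60 (y) x 30 (z) mm, 30 to 60 g, lying on the bench to the right of the carousel. Origin: centre of its underside, z up, y along its 60 mm length. Grasp it across the 30 mm, near its top.
- carousel: Fixed round base of the carousel, 224 mm across, 14 mm high. Origin: on the wheel's axis, at bench height; -x points to the loading place. On it turns a five-lobed plywood wheel about 212 mm across, upper face 26 mm above the bench, with five pockets 72 degrees apart. The two pockets next counter-clockwise after the loading place already hold blocks (tops 74 mm above the bench), the other three are empty.
- tongue (a point): Outer end of the tongue, 26 mm wide and 12 mm high, that sticks out of the base's edge and marks the loading place; 135 mm from the wheel's axis, at its upper face. Opposite it, at the other edge of the base, stands a dark detent housing 34 mm high (to 143 mm from the axis).
- pocket (a point): The pocket to load; turns with the wheel, 76 mm from its axis. Origin: centre of its mouth, level with the top of its walls, 62 mm above the bench; x radially inward to the axis, y along its length, z up. Inside 33 mm (x) by 63 mm (y), walls 6 mm thick, 36 mm deep, lead-in about 2 mm a side at the mouth. The block's 60 mm length goes along y.
- shoe (a point): Sprung steel shoe in the pocket's outer (-x) wall, 30 mm wide, sloping top 1 to 8 mm below the mouth; fixed point at its rest face, x = -11.5 mm in the pocket. Preload 2.4 N, 1.2 N/mm, gives 6 mm. It pinches the block against the inner wall (block then at x about +1.5 mm): it must be pushed in, 5 to 15 N, and stays where left. Not held and less than 15 mm in, it tips when pressed.
- seat_pin (a joint): Travel (m) of a light sprung pin in the middle of the pocket's floor. The floor is a firm stop with a hard rubber face (gives 1 mm at 15 N), set 11 to 27 mm below the mouth, different each run, not measured; on it the force rises steeply (over 30 N harms it). 0 = pin up, 4 mm above the face; 0.004 = flush (1.5 N). Home from 0.0025: block within 1.5 mm of the face, 3 to 19 mm out of the mouth.
- wheel (a joint): Angle (rad) of the wheel, growing counter-clockwise seen from above. A spring detent holds it at 0 (start, pocket at the loading place), 1.257 (one click) and 2.513 (two clicks, too far); a stop keeps it above -0.1. The detent resists with up to about 0.35 N m, gives way at about 0.63 rad and then draws the wheel on to the next click.
- grip_bar (a point): Centre of the top face of the black grip bar on the wheel's axis, 111 mm above the bench; turns with the wheel. The bar is 64 mm long (the point's y axis; across the direction to the pocket), 16 mm wide (x), 26 mm high (underside 85 mm above the bench), on a hub 22 mm across. Pinch it from above across the 16 mm.
- masking_roll: Bystander: roll of masking tape lying flat, 96 mm across, 24 mm high. Origin: centre of its underside. Leave it alone.
- pencil: Bystander: flat carpenter's pencil, 168 x 12 x 10 mm, lying on the bench. Origin: centre of its underside, x along it. Leave it alone.
- wax_tin: Bystander: closed round tin, 73 mm across, 26 mm high. Origin: centre of its underside. Leave it alone.
There are look-alikes about, which are no part of the job. What is shaped like the blank but red is not meant.

How it is judged:
On the way, in this order (a step that is already met when the one before it is completed fails the run):
1. with the wheel still at the loading click, the block is fully home in the pocket (value of joint seat_pin above 0.0025 m and z of blank in the frame of pocket between -0.0295 and -0.0085 m and x of blank in the frame of pocket between -0.004 and 0.004 m and y of blank in the frame of pocket between -0.004 and 0.004 m and angle between blank's own z axis and vertical below 0.08 rad and value of joint wheel below 0.15 rad), for 0.2 s.
2. the wheel is turned one click (value of joint wheel between 1.177 and 1.337 rad), for 0.2 s.
At the end, for the whole second after the job is handed in: The block is home in its pocket (seat pin pressed at least 2.5 mm of 4, origin within 4 mm of the pocket's centre along x and y, tilted less than 0.08 rad), the wheel is at rest one click on (1.257 rad, within 0.08), and everything is released (all of step 2 and value of joint seat_pin above 0.0025 m and z of blank in the frame of pocket between -0.0295 and -0.0085 m and x of blank in the frame of pocket between -0.004 and 0.004 m and y of blank in the frame of pocket between -0.004 and 0.004 m and angle between blank's own z axis and vertical below 0.08 rad and velocity of joint wheel between -0.05 and 0.05 rad/s and linear speed of blank below 0.02 m/s); the robot touches nothing.
It fails at once if the block is pressed against the carousel with more than 30 N (contact force between blank and carousel above 30 N).
It fails at once if the wheel is turned past its click, towards the second (value of joint wheel above 1.65 rad).
It fails at once if a bystander is moved by more than 20 mm (distance of any of masking_roll, pencil, wax_tin from where it was at the start of the episode above 0.02 m).
It also fails if it takes over 61 s, if anything falls off the work surface, if the arm or the gripper's body presses on something with over 40 N, if the wrist force passes 120 N, or if a joint passes its speed limit or range.

## Working session

There is one attempt and no reset: what is moved stays moved. The work goes in short steps, Python scripts to look and compute and a shell command to move; the robot and the scene stay as the last step left them, time stands still between calls to the robot, and variables do not carry over. Pictures are saved under pics/ and viewed, and the job is handed in when it is done.

```bash
ls; mkdir -p pics; python3 - <<'E'
from plant import robot
import cv2
s=robot.read_state();print(s)
for c in("scene","top"):
    r=robot.read_camera(c);cv2.imwrite(f"pics/{c}0.png",r["color"]);print(c,r["camera_matrix"],r["R"],r["t"])
    import numpy as np
    for l in("blank","carousel","tongue","pocket","shoe","grip_bar","masking_roll","pencil","wax_tin"):
        for m in robot.mark_of(c,l):
            print(c,l,round(m["score"],2),np.round(r["R"].T@(np.array(m["location"])-r["t"]),4))
E
```

```text
pics
{'t': 0.0, 'q': array([-1.32638275e+00,  1.31175588e-01,  1.48931329e+00, -1.39115359e-05,
        1.52303344e+00, -8.53889224e-02]), 'dq': array([ 0.00087431, -0.00213222, -0.00055717,  0.00142851, -0.00141555,
        0.00206041]), 'joint_torque': array([ 1.05353363e-03, -5.59828699e+01, -4.91761065e+01,  7.69503484e-02,
        3.52477888e-02, -2.23819352e-04]), 'tool_pos': array([ 0.19417235, -0.56700139,  0.18136026]), 'orientation': array([-3.09707902e+00, -5.15393352e-01,  2.62354152e-04]), 'force': array([ 0.09794256, -0.02142264, -0.30087773]), 'wrist_torque': array([-0.04243642, -0.02073202,  0.02506199]), 'opening': 0.09332795531977235}
scene [[451.92563012   0.         279.9204295 ]
 [  0.         451.92563012 201.72785644]
 [  0.           0.           1.        ]] [[-0.86945538 -0.49365789  0.01868767]
 [-0.39660903  0.67497497 -0.6221817 ]
 [ 0.2945312  -0.54837092 -0.7826498 ]] [0.4323831  0.25591888 1.04933887]
scene blank 0.79 [ 3.046e-01 -1.625e-01 -1.000e-04]
scene blank 0.76 [ 0.2822 -0.298  -0.0016]
scene blank 0.51 [ 0.3791 -0.2378 -0.0007]
scene carousel 
[... 659 characters left out ...]
2.91853859e-02 -9.99569537e-01  2.99223416e-03]
 [-9.90979857e-01 -2.93260262e-02 -1.30762793e-01]
 [ 1.30794255e-01  8.51118810e-04 -9.91409168e-01]] [-0.01952498  0.49330754  1.30310162]
top blank 0.81 [ 0.2794 -0.301  -0.0016]
top blank 0.7 [ 0.3808 -0.2401  0.0006]
top blank 0.49 [ 3.020e-01 -1.607e-01 -1.000e-04]
top carousel 0.6 [0.5577 0.1808 0.0063]
top tongue 0.67 [0.4383 0.2552 0.0139]
top pocket 0.91 [0.4934 0.2226 0.0638]
top shoe 0.9 [0.4812 0.2316 0.054 ]
top grip_bar 0.56 [0.5545 0.1787 0.1105]
top masking_roll 0.69 [ 7.097e-01 -2.420e-02  7.000e-04]
top masking_roll 0.5 [0.5565 0.1791 0.0016]
top pencil 0.52 [ 0.397  -0.0365 -0.003 ]
top wax_tin 0.73 [ 0.6869 -0.1811 -0.0008]
```

View pics/scene0.png

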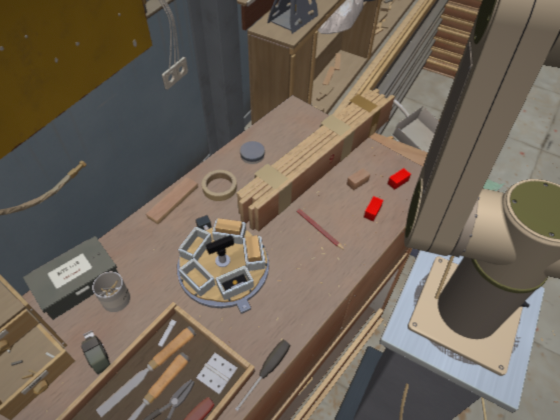

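View pics/top0.png

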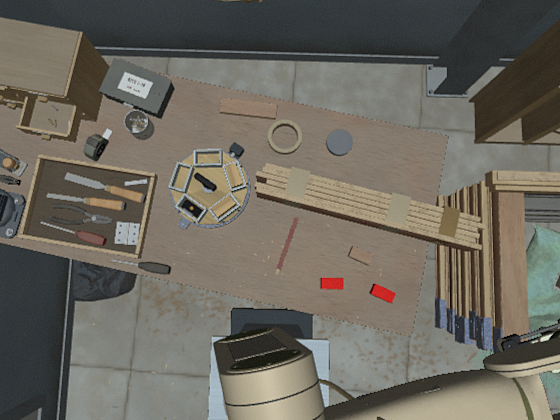

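Blank candidates in the top view: a wood block at (359,255), and red ones at (332,283) and (382,293). The wood block matches the description. The longer plank at (248,107) is scrap. I'll check the choice in close crops.

```bash
cat > h.py <<'E'
from plant import robot
import cv2,numpy as np
def shot(c,name=None,box=None,s=1):
    r=robot.read_camera(c);im=r["color"]
    if box is not None: im=im[box[1]:box[3],box[0]:box[2]]
    if s!=1: im=cv2.resize(im,None,fx=s,fy=s,interpolation=cv2.INTER_CUBIC)
    if name: cv2.imwrite(f"pics/{name}.png",im)
    return r
def proj(r,X):
    p=r["camera_matrix"]@(r["R"]@np.asarray(X,float).reshape(-1,3).T+np.asarray(r["t"]).reshape(3,1));return (p[:2]/p[2]).T
def back(r,px,z):
    d=r["R"].T@np.linalg.solve(r["camera_matrix"],[px[0],px[1],1.]);o=-r["R"].T@np.ravel(r["t"])
    return o+d*(z-o[2])/d[2]
def marks(r,c,l):
    return [(round(m["score"],2),np.round(r["R"].T@(np.array(m["location"])-np.ravel(r["t"])),4)) for m in robot.mark_of(c,l)]
E
python3 - <<'E'
from h import *
r=shot("top","t_blank",(330,230,410,310),8); shot("top","t_car",(160,135,260,235),6); shot("scene","s_car",(165,205,285,315),6)
shot("scene","s_blank",(330,150,430,230),6)
for c in("top","scene"):
    r=robot.read_camera(c)
    for m in robot.outline_of(c,"blank"):
        k=m["mask"].astype(np.uint8); cs,_=cv2.findContours(k,0,2)
        q=max(cs,key=cv2.contourArea); print(c,m["score"],k.sum(),cv2.boundingRect(q))
        pts=np.array([back(r,p,0.03 if c=="top" else .015)[:2] for p in q[:,0]],np.float32)
        print(cv2.minAreaRect(pts*1000))
E
```

```text
top 0.7 270 (371, 284, 24, 19)
((278.9623718261719, -298.49169921875), (63.81111526489258, 29.94835090637207), 65.13597106933594)
top 0.63 219 (322, 278, 22, 11)
((301.48114013671875, -164.4801483154297), (26.536474227905273, 56.640655517578125), 1.667891025543213)
top 0.51 250 (349, 247, 24, 18)
((377.4314880371094, -238.58790588378906), (60.09769058227539, 30.39870262145996), 64.98045349121094)
scene 0.72 298 (387, 169, 23, 20)
((281.3269958496094, -298.8107604980469), (80.85627746582031, 46.73126983642578), 67.395263671875)
scene 0.69 298 (363, 196, 20, 25)
((303.7250671386719, -162.65548706054688), (32.47905731201172, 85.64115905761719), 2.4683494567871094)
scene 0.58 279 (347, 169, 22, 20)
((379.6904602050781, -239.44375610351562), (78.73596954345703, 43.764801025390625), 66.10147094726562)
```

View pics/t_blank.png

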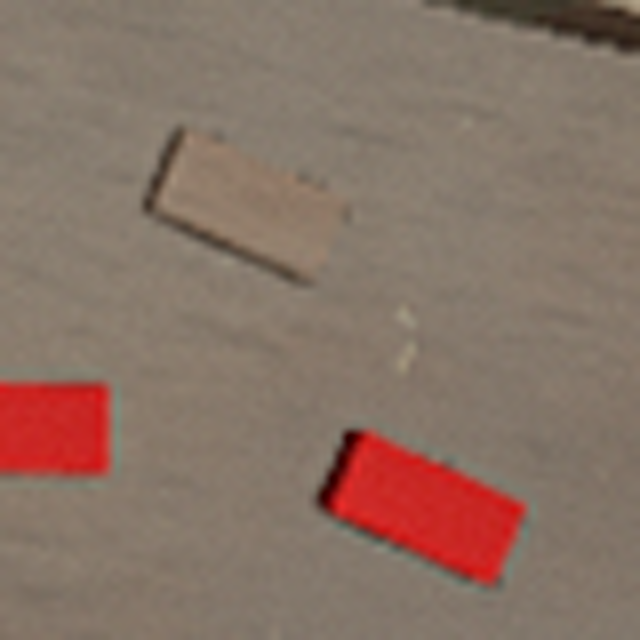

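View pics/t_car.png

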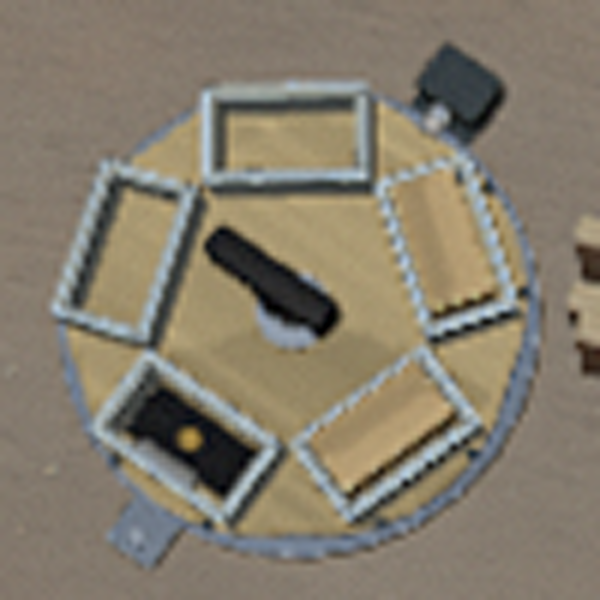

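View pics/s_car.png

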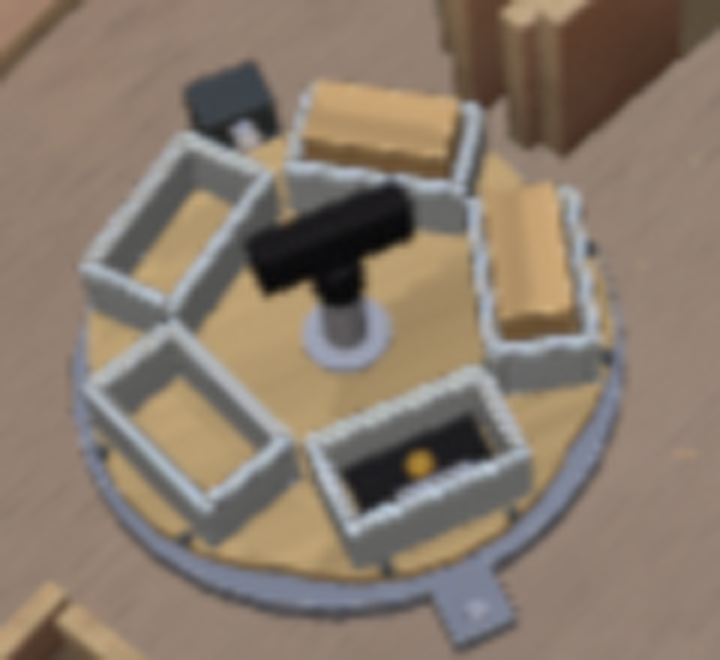

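View pics/s_blank.png

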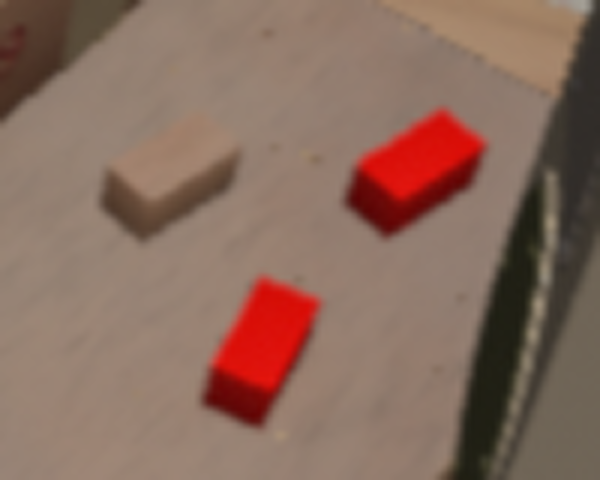

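The crops confirm it. The plain wood block at top px (359,255) / scene px (358,180) is the blank, and its red twins are at (332,283) and (382,293). The pocket with the black floor and brass pin is beside the tongue at top px (191,207). Next I fit the poses by least squares from the corner picks.

```bash
cat >> h.py <<'E'
from scipy.optimize import least_squares
def rect(cx,cy,yaw,lx,ly,z):
    c,s=np.cos(yaw),np.sin(yaw);R=np.array([[c,-s],[s,c]])
    P=np.array([[-lx,-ly],[lx,-ly],[lx,ly],[-lx,ly]])/2
    return np.c_[P@R.T+[cx,cy],np.full(4,z)]
def fitrect(obs,lx,ly,z,x0):
    # obs: list of (cam dict, 4 px) ; corners matched nearest
    def f(p):
        P=rect(*p,lx,ly,z);e=[]
        for r,px in obs:
            q=proj(r,P);
            for a in px: e.append(q[np.argmin(((q-a)**2).sum(1))]-a)
        return np.ravel(e)
    s=least_squares(f,x0);return s.x,np.sqrt((s.fun**2).mean())
def up(p,s,ox,oy): return (np.array(p,float)+.5)/s-.5+[ox,oy]
E
python3 - <<'E'
from h import *
T=shot("top");S=shot("scene")
bt=up([(187,128),(350,208),(316,280),(156,206)],8,330,230)
bs=up([(105,168),(196,112),(240,150),(145,208)],6,330,150)
for o in([(T,bt)],[(S,bs)],[(T,bt),(S,bs)]): print("blank",fitrect(o,.03,.06,.03,[.38,-.24,-.43]))
pt=up([(93,427),(150,350),(280,450),(228,527)],6,160,135)
ps=up([(308,440),(482,366),(530,450),(350,534)],6,165,205)
yaw=np.arctan2(.181-.2226,.556-.493)
for o in([(T,pt)],[(S,ps)],[(T,pt),(S,ps)]): print("pocket",fitrect(o,.045,.075,.062,[.493,.2226,yaw]))
print(yaw)
for c,r in(("top",T),("scene",S)):
  for l in("pocket","carousel","tongue","grip_bar"): print(c,l,marks(r,c,l)[:2])
s=robot.read_state();print(s["t"],s["tool_pos"],cv2.Rodrigues(s["orientation"])[0].round(4))
E
```

```text
blank (array([ 0.37794373, -0.24065322, -0.41508663]), np.float64(0.33571807381377566))
blank (array([ 0.37909459, -0.23513501, -0.40751487]), np.float64(0.1775945441359724))
blank (array([ 0.37868142, -0.23871821, -0.41174897]), np.float64(0.6879161421362834))
pocket (array([ 0.48982442,  0.22009133, -0.60183323]), np.float64(0.5106868651629949))
pocket (array([ 0.48980515,  0.22457966, -0.57074814]), np.float64(0.5513116353091434))
pocket (array([ 0.48998165,  0.22257107, -0.58480623]), np.float64(0.8409129783877551))
-0.5835941089624822
top pocket [(0.69, array([0.4943, 0.2239, 0.0643]))]
top carousel [(0.93, array([0.5578, 0.1821, 0.0054]))]
top tongue [(0.84, array([0.4417, 0.2554, 0.014 ]))]
top grip_bar [(0.87, array([0.5558, 0.1767, 0.1145]))]
scene pocket [(0.57, array([0.4906, 0.2232, 0.063 ]))]
scene carousel [(0.84, array([ 0.5576,  0.1791, -0.0023]))]
scene tongue []
scene grip_bar [(0.88, array([0.555 , 0.1811, 0.1117]))]
1.9 [ 0.19431385 -0.56766261  0.18243448] [[ 0.9461  0.3239 -0.    ]
 [ 0.3239 -0.9461 -0.    ]
 [-0.     -0.     -1.    ]]
```

```bash
python3 -m pendant '[{"delta_pos":[0.04,-0.035,0],"spin":-0.1},{"delta_pos":[0.08,-0.07,0],"spin":-0.22},{"delta_pos":[0.115,-0.103,0],"spin":-0.34},{"delta_pos":[0.15,-0.135,0],"spin":-0.46},{"delta_pos":[0.185,-0.167,0],"spin":-0.58},{"delta_pos":[0.22,-0.198,0],"spin":-0.70},{"delta_pos":[0.255,-0.229,0],"spin":-0.829},{"delta_pos":[0.2815,-0.252,0],"spin":-0.829},{"delta_pos":[0.2815,-0.252,0.03],"spin":-0.829},{"delta_pos":[0.2815,-0.252,0.06],"spin":-0.829}]' -0.38 10
cat > st.py <<'E'
from h import *
import sys
s=robot.read_state();R=cv2.Rodrigues(s["orientation"])[0]
print("t",round(s["t"],2),"pos",s["tool_pos"].round(4),"psi",round(np.arctan2(R[1,0],R[0,0]),4),"zax",R[:,2].round(3),"F",s["force"].round(2),"M",s["wrist_torque"].round(2),"open",round(s["opening"],4),"q",s["q"].round(2))
if len(sys.argv)>1:
    g=np.array([float(v) for v in sys.argv[1:4]]);print("delta_tool",(R.T@(g-s["tool_pos"])).round(4))
    if len(sys.argv)>4:
        d=float(sys.argv[4])-np.arctan2(R[1,0],R[0,0]);print("spin",round(-np.arctan2(np.sin(d),np.cos(d)),4))
E
python3 st.py .379 -.238 .017 1.159
```

```text
t: 2.9
tool_pos: [0.3807, -0.2376, 0.1231]
orientation: [2.623, 1.722, 0.002]
force: [0.2, 0.1, -0.8]
opening: 0.0641
t 2.9 pos [ 0.3807 -0.2376  0.1231] psi 1.1617 zax [ 0.003 -0.002 -1.   ] F [ 0.19  0.09 -0.84] M [-0.04 -0.02 -0.02] open 0.0641 q [-0.67 -0.26  1.97  0.    1.43 -0.26]
delta_tool [-0.0009 -0.0018  0.1061]
spin 0.0027
```

```bash
python3 -m pendant '[{"delta_pos":[-0.0009,-0.0018,0.04],"spin":0.003},{"delta_pos":[-0.0009,-0.0018,0.07],"spin":0.003},{"delta_pos":[-0.0009,-0.0018,0.07],"spin":0.003},{"delta_pos":[-0.0009,-0.0018,0.07],"spin":0.003}]'
python3 st.py .379 -.238 .017 1.159
python3 - <<'E'
from h import *
shot("top","t1",(320,215,420,315),6);shot("scene","s1",(310,130,430,240),6)
E
```

```text
t: 3.3
tool_pos: [0.3788, -0.2378, 0.0536]
orientation: [2.627, 1.718, 0.002]
force: [-0.1, 0.6, 0.2]
opening: 0.0645
t 3.3 pos [ 0.3788 -0.2378  0.0536] psi 1.1587 zax [ 0.002 -0.002 -1.   ] F [-0.09  0.59  0.18] M [-0.01 -0.1   0.04] open 0.0645 q [-0.68 -0.19  2.05  0.    1.29 -0.26]
delta_tool [-0.0001  0.0002  0.0366]
spin -0.0003
```

View pics/s1.png

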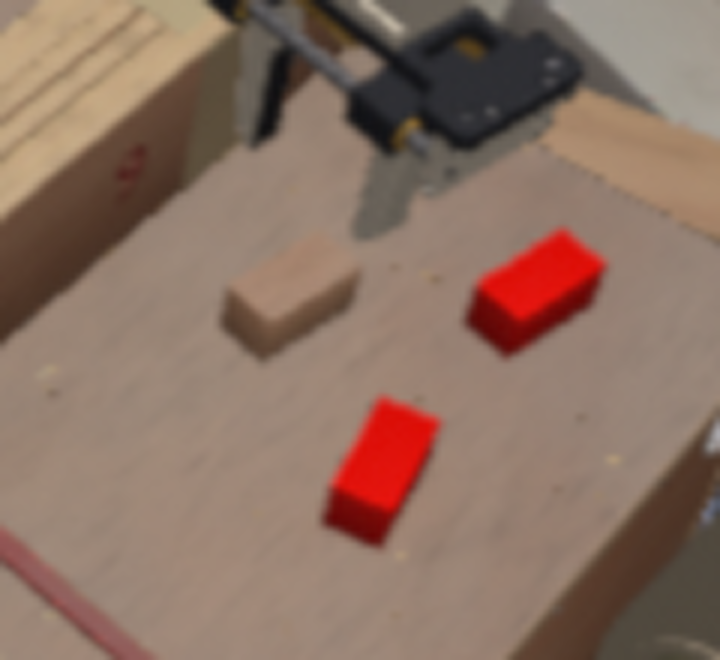

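View pics/t1.png

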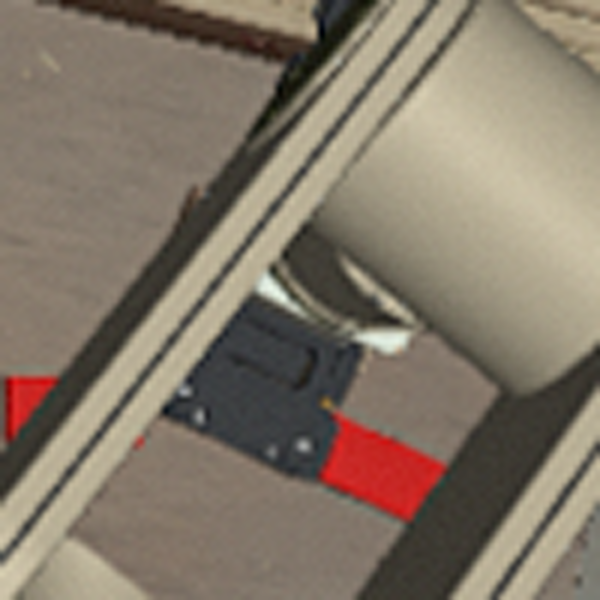

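```bash
python3 - <<'E'
from h import *
S=shot("scene");s=robot.read_state();R=cv2.Rodrigues(s["orientation"])[0];p=s["tool_pos"]
for o in(-.032,0,.032): print(o,(proj(S,p+R[:,1]*o)[0]-[310,130])*6)
print((proj(S,[.379,-.238,.03])-[310,130])*6,(proj(S,[.379,-.238,.2])-[310,130])*6)
print(S["R"],S["t"])
E
```

```text
-0.032 [346.84109498 275.42235976]
0 [298.71126256 233.00446008]
0.032 [251.76006329 191.62531621]
[[291.92934712 272.75166391]] [[354.89985769   1.5726103 ]]
[[-0.86945538 -0.49365789  0.01868767]
 [-0.39660903  0.67497497 -0.6221817 ]
 [ 0.2945312  -0.54837092 -0.7826498 ]] [0.4323831  0.25591888 1.04933887]
```

```bash
python3 - <<'E'
from h import *
S=shot("scene","s2",(335,130,415,190),10)
E
python3 st.py
```

```text
t 3.5 pos [ 0.3803 -0.2391  0.0554] psi 1.1586 zax [ 0.006 -0.005 -1.   ] F [ 1.17 -0.41  0.52] M [-0.04 -0.07  0.05] open 0.0641 q [-0.68 -0.2   2.05  0.    1.29 -0.26]
```

View pics/s2.png

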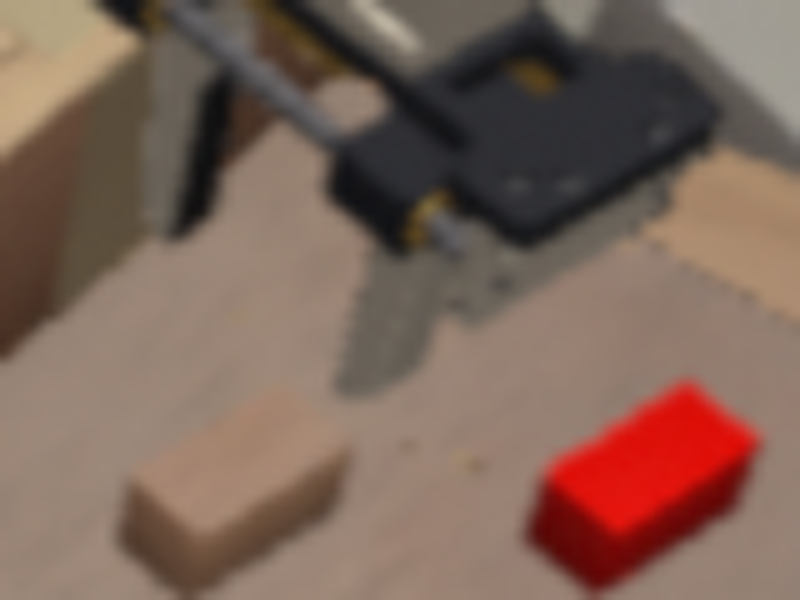

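```bash
python3 - <<'E'
from h import *
T=robot.read_camera("top");s=robot.read_state();R=cv2.Rodrigues(s["orientation"])[0];p=s["tool_pos"]
for h in(.084,.1,.13): print(h,proj(T,[p-R[:,1]*.094-R[:,2]*h+R[:,0]*o for o in(-.0375,.0375)]).round(1), proj(robot.read_camera("scene"),[p-R[:,1]*.094-R[:,2]*h+R[:,0]*o for o in(-.0375,.0375)]).round(1))
print(up([(165,408),(325,478)],6,320,215))
for l in("blank","pencil"): print(marks(T,"top",l))
# which tip heights fit the seen fingers
S=robot.read_camera("scene")
for dz in(0,.01,.02,.03): print(dz,proj(S,[p+R[:,1]*o-R[:,2]*dz for o in(-.05,-.032,.032,.05)]).round(1).tolist())
E
```

```text
0.084 [[366.5 294. ]
 [338.6 280.8]] [[401.1 162.7]
 [380.1 175.6]]
0.1 [[367.7 294.3]
 [339.5 281. ]] [[402.6 158.3]
 [381.3 171.3]]
0.13 [[370.  294.9]
 [341.1 281.2]] [[405.4 149.9]
 [383.8 162.9]]
[[347.08333333 282.58333333]
 [373.75       294.25      ]]
[(0.6, array([ 0.3001, -0.1609,  0.0021])), (0.52, array([ 0.2809, -0.2983, -0.0032]))]
[(0.82, array([ 0.3937, -0.0368, -0.0025]))]
0 [[372.4, 180.2], [367.8, 176.1], [352.0, 162.1], [347.7, 158.3]]
0.01 [[373.1, 177.7], [368.5, 173.7], [352.5, 159.7], [348.2, 155.9]]
0.02 [[373.8, 175.3], [369.1, 171.2], [353.0, 157.2], [348.7, 153.4]]
0.03 [[374.5, 172.8], [369.8, 168.7], [353.6, 154.6], [349.2, 150.8]]
```

```bash
python3 -m pendant '[{"delta_pos":[0,0,0.02],"spin":0},{"delta_pos":[0,0,0.033],"spin":0},{"delta_pos":[0,0,0.036],"spin":0},{"delta_pos":[0,0,0.036],"spin":0}]'
python3 st.py .379 -.238 .017 1.159
python3 - <<'E'
from h import *
shot("scene","s3",(335,130,415,190),10)
E
```

```text
t: 4.25
tool_pos: [0.3784, -0.2375, 0.0165]
orientation: [2.627, 1.719, 0.001]
force: [0.7, -0.2, -1.5]
opening: 0.0642
t 4.25 pos [ 0.3784 -0.2375  0.0165] psi 1.1587 zax [ 0.002 -0.001 -1.   ] F [ 0.68 -0.16 -1.5 ] M [-0.   -0.07 -0.01] open 0.0642 q [-0.68 -0.14  2.08  0.    1.21 -0.26]
delta_tool [-0.0002  0.0007 -0.0005]
spin -0.0003
```

View pics/s3.png

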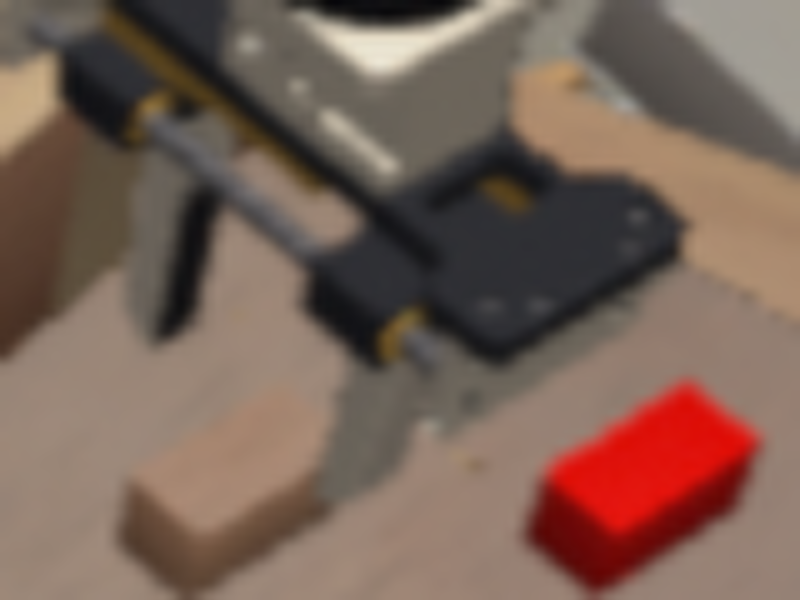

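```bash
python3 -m pendant '[{"delta_pos":[0,0,0],"spin":0},{"delta_pos":[0,0,0],"spin":0},{"delta_pos":[0,0,0],"spin":0},{"delta_pos":[0,0,0],"spin":0}]' 0.6 8
python3 st.py 
python3 - <<'E'
from h import *
shot("scene","s4",(335,130,415,190),10)
E
```

```text
t: 4.7
tool_pos: [0.3792, -0.2381, 0.0176]
orientation: [2.626, 1.718, 0.002]
force: [-0.4, 0.4, 0.4]
opening: 0.0372
t 4.7 pos [ 0.3792 -0.2381  0.0176] psi 1.1587 zax [ 0.003 -0.002 -1.   ] F [-0.44  0.42  0.43] M [-0.06 -0.05  0.02] open 0.0372 q [-0.68 -0.14  2.07  0.    1.21 -0.26]
```

View pics/s4.png

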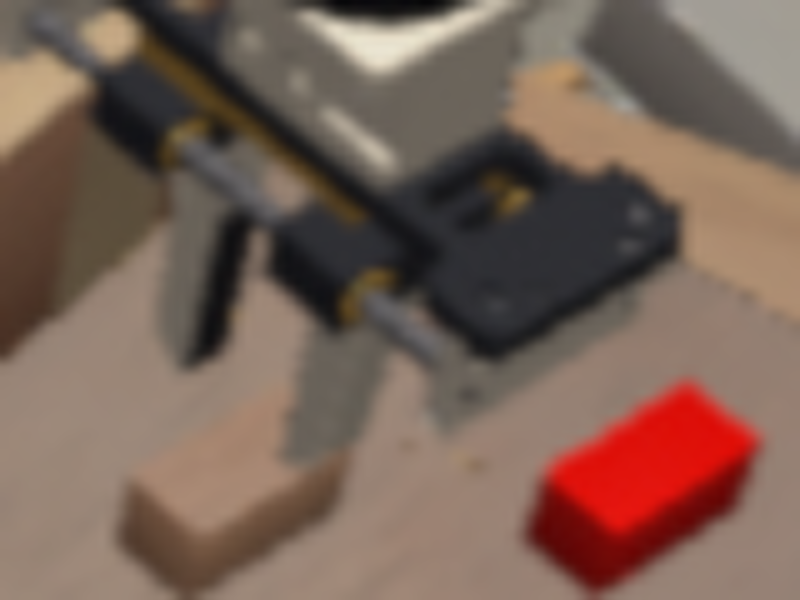

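```bash
python3 -m pendant '[{"delta_pos":[0,0,0],"spin":0},{"delta_pos":[0,0,0],"spin":0},{"delta_pos":[0,0,0],"spin":0},{"delta_pos":[0,0,0],"spin":0},{"delta_pos":[0,0,0],"spin":0}]' 0.6 8
python3 st.py 
python3 - <<'E'
from h import *
shot("scene","s5",(335,130,415,190),10)
E
```

```text
t: 5.25
tool_pos: [0.3791, -0.2381, 0.0175]
orientation: [2.626, 1.718, 0.002]
force: [-0.1, 0.2, -0.2]
opening: 0.0188
t 5.25 pos [ 0.3791 -0.2381  0.0175] psi 1.1587 zax [ 0.003 -0.002 -1.   ] F [-0.13  0.24 -0.24] M [ 0.03 -0.01  0.03] open 0.0188 q [-0.68 -0.14  2.07  0.    1.21 -0.26]
```

View pics/s5.png

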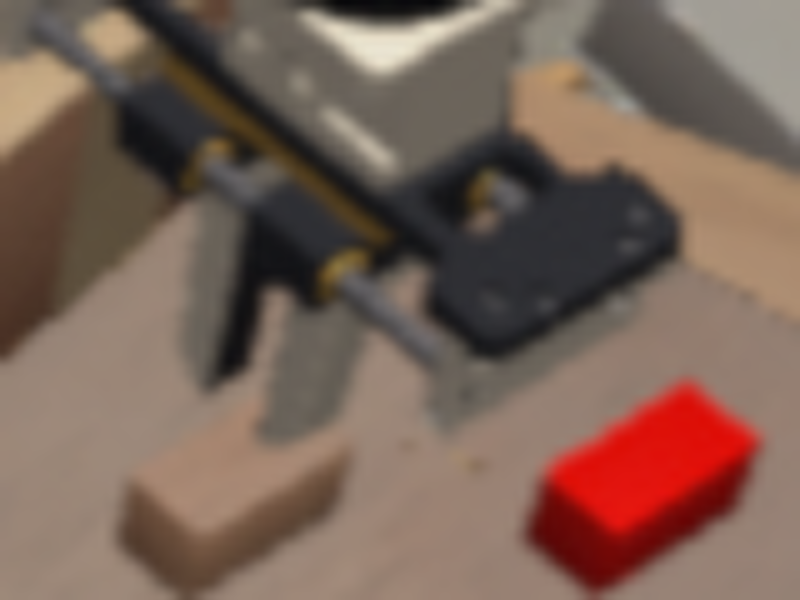

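```bash
python3 -m pendant '[{"delta_pos":[0,0,0.004],"spin":0},{"delta_pos":[0,0,0.008],"spin":0},{"delta_pos":[0,0,0.008],"spin":0}]'
python3 st.py 
python3 - <<'E'
from h import *
shot("scene","s6",(335,130,415,190),10)
E
```

```text
t: 5.6
tool_pos: [0.3785, -0.2376, 0.0086]
orientation: [2.627, 1.719, 0.001]
force: [-0.2, 0.2, 0.2]
opening: 0.0184
t 5.6 pos [ 0.3785 -0.2376  0.0086] psi 1.1587 zax [ 0.002 -0.001 -1.   ] F [-0.16  0.18  0.23] M [-0.03 -0.09 -0.02] open 0.0184 q [-0.68 -0.13  2.08  0.    1.19 -0.26]
```

View pics/s6.png

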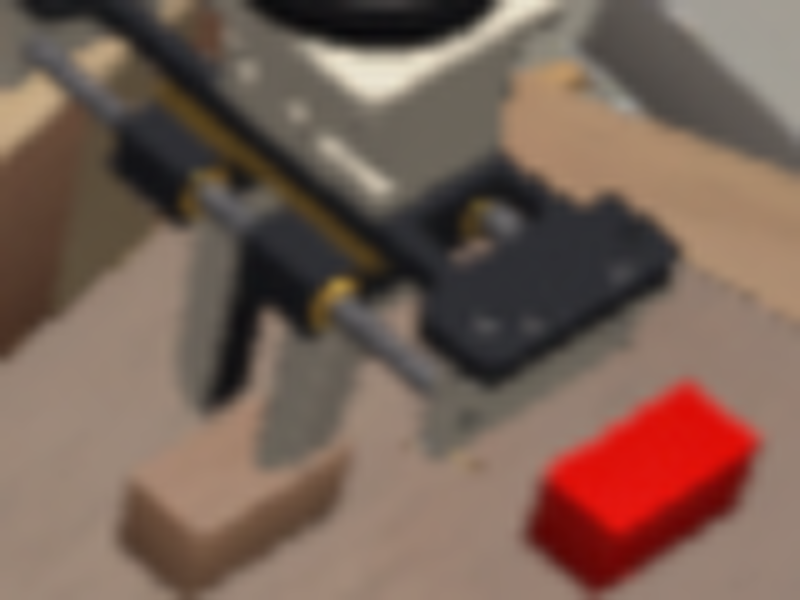

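```bash
python3 -m pendant '[{"delta_pos":[0,0,0.002],"spin":0},{"delta_pos":[0,0,0.004],"spin":0},{"delta_pos":[0,0,0.004],"spin":0}]'; python3 -m pendant '[{"delta_pos":[0,0,0.001],"spin":0},{"delta_pos":[0,0,0.002],"spin":0},{"delta_pos":[0,0,0.002],"spin":0}]'
```

```text
t: 5.95
tool_pos: [0.3785, -0.2375, 0.0045]
orientation: [2.627, 1.719, 0.001]
force: [-1.2, 0.5, -0.1]
opening: 0.0186
t: 6.25
tool_pos: [0.3784, -0.2375, 0.0023]
orientation: [2.628, 1.719, 0.001]
force: [-0.5, -0.7, -0.4]
opening: 0.0186
```

```bash
python3 - <<'E'
from h import *
shot("scene","s7",(335,130,415,190),10)
shot("top","t7",(330,230,410,310),8)
E
```

```text
(no output)
```

View pics/s7.png

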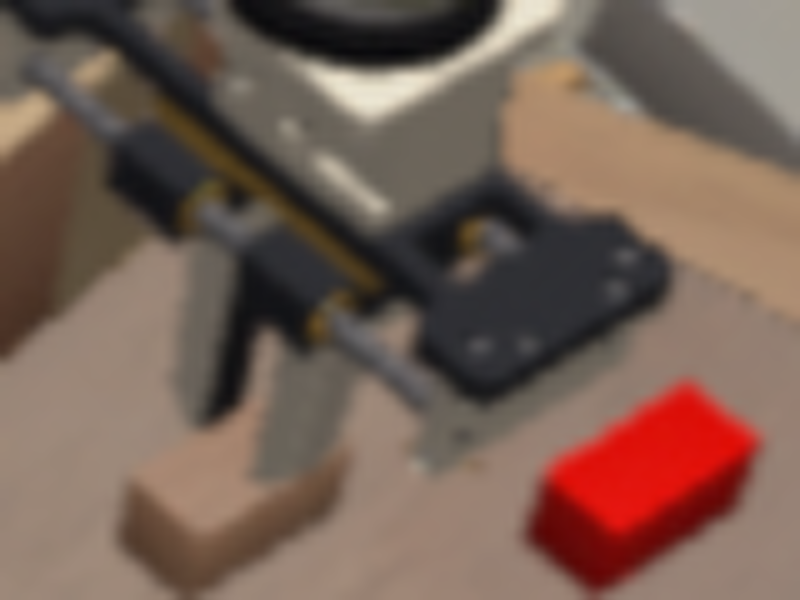

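View pics/t7.png

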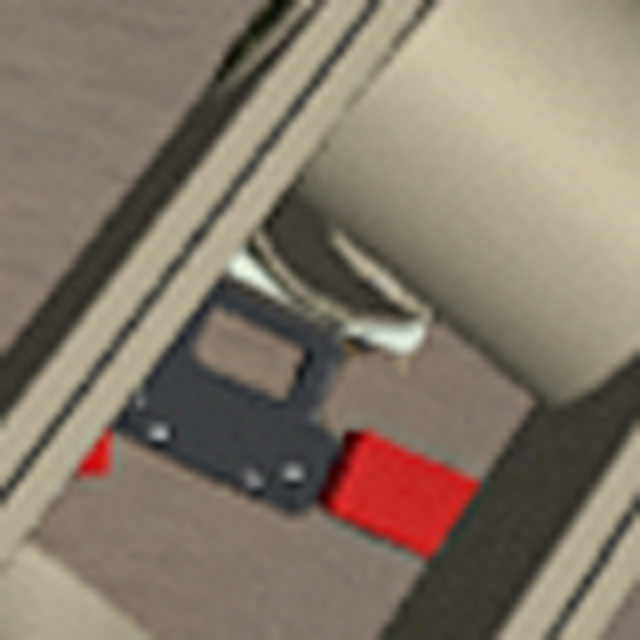

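```bash
cat > tri.py <<'E'
from h import *
def tri(a,b):
    T=robot.read_camera("top");S=robot.read_camera("scene")
    f=lambda X:np.r_[proj(T,X)[0]-a,proj(S,X)[0]-b]
    s=least_squares(f,[.4,-.1,.1]);return s.x,s.fun
E
python3 - <<'E'
from tri import *
s=robot.read_state();R=cv2.Rodrigues(s["orientation"])[0];p=s["tool_pos"]
X,e=tri(up((326,520),8,330,230),up((672,250),10,335,130));print(X,e,"in tool",R.T@(X-p))
X,e=tri(up((292,473),8,330,230),up((618,290),10,335,130));print("screw",X,e,"in tool",R.T@(X-p))
X,e=tri(up((158,432),8,330,230),up((480,345),10,335,130));print("screw2",X,e,"in tool",R.T@(X-p))
S=robot.read_camera("scene")
for z in(.002,.03,.04): print(z,[ (R.T@(back(S,up(q,10,335,130),z)-p)).round(3).tolist() for q in((285,475),(205,415))])
E
```

```text
[ 0.28100207 -0.23967968  0.16186476] [-0.19560542 -1.14032094  1.16776356  0.26366421] in tool [-0.0410603  -0.08816341 -0.15950335]
screw [ 0.29216071 -0.23217266  0.149023  ] [-0.03415125 -0.19237756  0.19652723  0.04466011] in tool [-0.02970635 -0.08097057 -0.14665297]
screw2 [ 0.30857278 -0.18883685  0.15772966] [-0.44165571 -2.34049643  2.35633233  0.54186965] in tool [ 0.01657093 -0.0832718  -0.15538633]
0.002 [[-0.027, 0.005, 0.001], [-0.024, 0.035, 0.001]]
0.03 [[-0.006, -0.011, -0.028], [-0.003, 0.019, -0.027]]
0.04 [[0.001, -0.016, -0.038], [0.004, 0.013, -0.037]]
```

```bash
python3 -m pendant '[{"delta_pos":[0,0,0.001],"spin":0},{"delta_pos":[0,0,0.002],"spin":0}]'; python3 -m pendant '[{"delta_pos":[0,0,0.001],"spin":0},{"delta_pos":[0,0,0.001],"spin":0}]'
```

```text
t: 6.9
tool_pos: [0.3785, -0.2376, 0.0005]
orientation: [2.627, 1.719, 0.001]
force: [0.0, 0.1, 0.2]
opening: 0.0188
t: 7.1
tool_pos: [0.3784, -0.2375, -0.0008]
orientation: [2.628, 1.719, 0.001]
force: [-0.2, -0.1, 0.0]
opening: 0.0184
```

```bash
python3 -m pendant '[{"delta_pos":[0,0,0.001],"spin":0},{"delta_pos":[0,0,0.002],"spin":0}]'; python3 -m pendant '[{"delta_pos":[0,0,0.001],"spin":0},{"delta_pos":[0,0,0.0015],"spin":0}]'; python3 -m pendant '[{"delta_pos":[0,0,0.001],"spin":0},{"delta_pos":[0,0,0.0015],"spin":0}]'
python3 - <<'E'
from h import *
shot("scene","s8",(335,130,415,190),10)
E
```

```text
t: 7.3
tool_pos: [0.3784, -0.2375, -0.0028]
orientation: [2.628, 1.719, 0.001]
force: [1.2, 0.1, -0.3]
opening: 0.0186
t: 7.5
tool_pos: [0.3783, -0.2374, -0.0045]
orientation: [2.628, 1.719, 0.001]
force: [-0.6, 0.4, 0.3]
opening: 0.0187
t: 7.7
tool_pos: [0.3783, -0.2374, -0.0059]
orientation: [2.628, 1.719, 0.001]
force: [-2.6, 0.5, 6.1]
opening: 0.0186
```

View pics/s8.png

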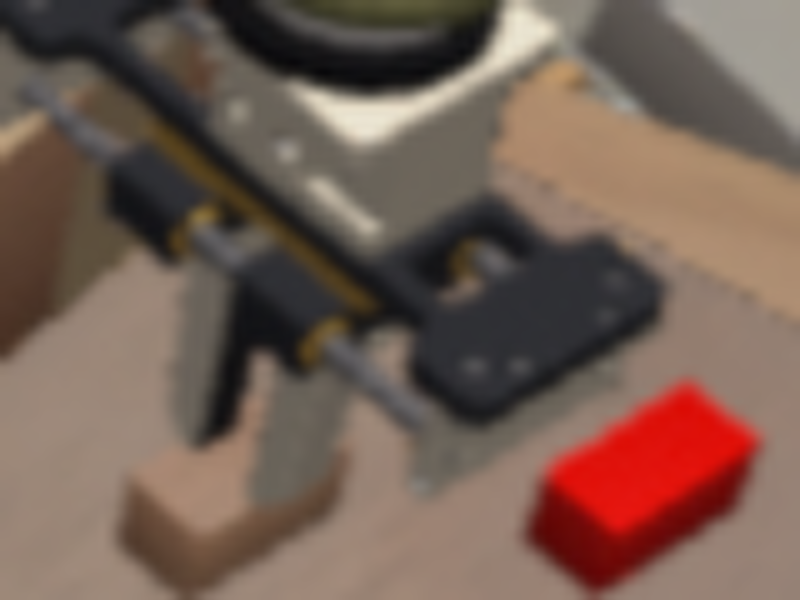

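```bash
python3 - <<'E'
from tri import *
s=robot.read_state();R=cv2.Rodrigues(s["orientation"])[0];p=s["tool_pos"]
S=robot.read_camera("scene")
for z in(.03,): print(z,[ (R.T@(back(S,up(q,10,335,130),z)-p)).round(3).tolist() for q in((255,500),(305,500),(195,440),(215,435))])
for z in(.06,.07,.08,.09,.1,.11,.12): print(z,[ (R.T@(back(S,up(q,10,335,130),z)-p)).round(3).tolist() for q in((420,492),(620,380))], )
E
python3 -m pendant '[{"delta_pos":[0,0,-0.01],"spin":0},{"delta_pos":[0,0,-0.02],"spin":0},{"delta_pos":[0,0,-0.02],"spin":0},{"delta_pos":[0,0,-0.02],"spin":0},{"delta_pos":[0,0,-0.02],"spin":0},{"delta_pos":[0,0,-0.02],"spin":0}]' -0.2
```

```text
0.03 [[0.007, -0.013, -0.036], [-0.004, -0.021, -0.036], [0.005, 0.014, -0.036], [-0.001, 0.012, -0.036]]
0.06 [[-0.009, -0.053, -0.066], [-0.083, -0.056, -0.066]]
0.07 [[-0.002, -0.059, -0.076], [-0.075, -0.061, -0.076]]
0.08 [[0.006, -0.064, -0.086], [-0.066, -0.067, -0.086]]
0.09 [[0.014, -0.069, -0.096], [-0.058, -0.072, -0.096]]
0.1 [[0.022, -0.074, -0.106], [-0.049, -0.077, -0.106]]
0.11 [[0.029, -0.08, -0.116], [-0.041, -0.082, -0.116]]
0.12 [[0.037, -0.085, -0.126], [-0.032, -0.087, -0.126]]
t: 8.4
tool_pos: [0.378, -0.2372, 0.0138]
orientation: [2.628, 1.72, 0.0]
force: [-0.8, 0.4, -0.1]
opening: 0.0553
```

The reported tool z reads about 35.5 mm low: fingertip contact on the 30 mm block came at a reported -5.5 mm. The picture agrees, and the lateral position looks fine. From here I use true z = reported + 0.0355. Now I descend to a true tip z of about 0.019 and grip.

```bash
python3 -m pendant '[{"delta_pos":[0,0,0.015],"spin":0},{"delta_pos":[0,0,0.027],"spin":0},{"delta_pos":[0,0,0.030],"spin":0},{"delta_pos":[0,0,0.030],"spin":0},{"delta_pos":[0,0,0.030],"spin":0}]'
python3 -m pendant '[{"delta_pos":[0,0,0],"spin":0},{"delta_pos":[0,0,0],"spin":0},{"delta_pos":[0,0,0],"spin":0},{"delta_pos":[0,0,0],"spin":0},{"delta_pos":[0,0,0],"spin":0},{"delta_pos":[0,0,0],"spin":0},{"delta_pos":[0,0,0],"spin":0},{"delta_pos":[0,0,0],"spin":0}]' 0.6 20
python3 - <<'E'
from h import *
shot("scene","s9",(335,130,415,190),10)
E
```

```text
t: 8.9
tool_pos: [0.3781, -0.2372, -0.0161]
orientation: [2.628, 1.72, 0.0]
force: [0.6, 0.5, -0.2]
opening: 0.0561
t: 9.7
tool_pos: [0.3783, -0.2374, -0.0158]
orientation: [2.628, 1.719, 0.001]
force: [-0.6, 0.6, 3.4]
opening: 0.0297
```

View pics/s9.png

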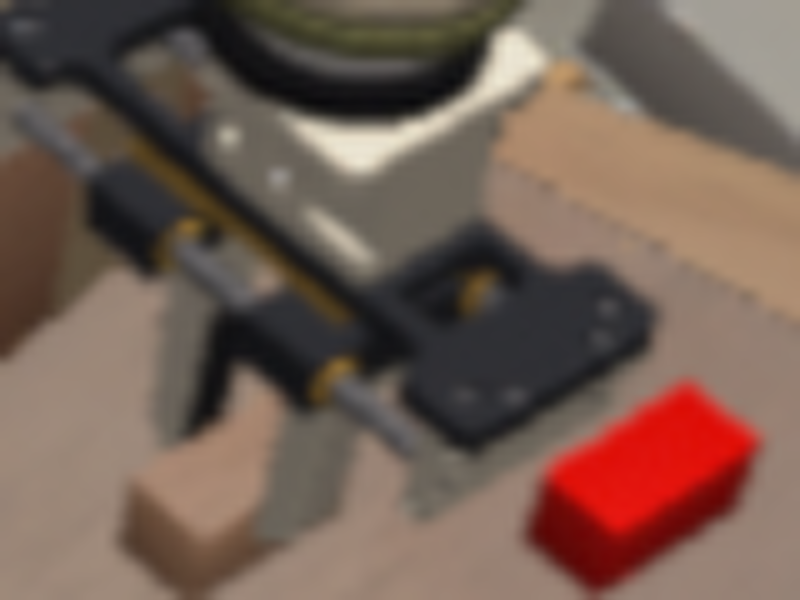

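```bash
python3 -m pendant '[{"delta_pos":[0,0,-0.01],"spin":0},{"delta_pos":[0,0,-0.04],"spin":0},{"delta_pos":[0,0,-0.08],"spin":0},{"delta_pos":[0,0,-0.12],"spin":0},{"delta_pos":[0,0,-0.165],"spin":0},{"delta_pos":[0,0,-0.165],"spin":0},{"delta_pos":[0,0,-0.165],"spin":0}]' 0.6 35
python3 st.py .492 .2225 .15 .988
python3 - <<'E'
from h import *
S=shot("scene","s10",(320,60,440,150),6);T=robot.read_camera("top")
for px in((257,175),(257,195),(480,245)): print(back(T,px,.06))
E
```

```text
t: 10.45
tool_pos: [0.3788, -0.2379, 0.1507]
orientation: [2.626, 1.718, 0.002]
force: [-1.1, 0.7, -0.9]
opening: 0.0298
t 10.45 pos [ 0.3788 -0.2379  0.1507] psi 1.1587 zax [ 0.003 -0.003 -1.   ] F [-1.1   0.72 -0.88] M [-0.02 -0.02 -0.03] open 0.0298 q [-0.68 -0.28  1.94 -0.    1.48 -0.26]
delta_tool [ 4.672e-01 -8.070e-02 -1.000e-04]
spin 0.1707
[0.58412394 0.04679377 0.06      ]
[0.52951442 0.0449336  0.06      ]
[ 0.41289843 -0.55042393  0.06      ]
```

View pics/s10.png

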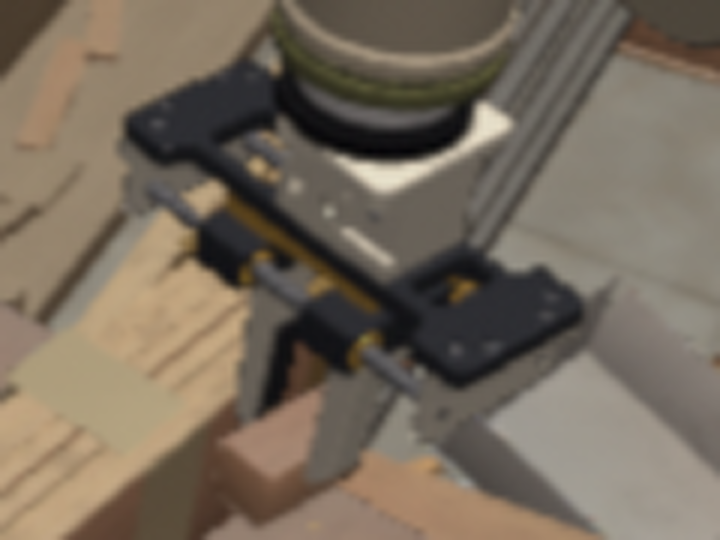

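The block is held at the fingertips, with the tips at crop (265,410) and (330,475). I'm carrying it over to the pocket.

```bash
python3 -m pendant '[{"delta_pos":[0.035,-0.006,0],"spin":0.01},{"delta_pos":[0.08,-0.014,0],"spin":0.03},{"delta_pos":[0.125,-0.021,0],"spin":0.05},{"delta_pos":[0.17,-0.029,0],"spin":0.07},{"delta_pos":[0.215,-0.037,0],"spin":0.09},{"delta_pos":[0.26,-0.045,0],"spin":0.11},{"delta_pos":[0.305,-0.053,0],"spin":0.13},{"delta_pos":[0.35,-0.061,0],"spin":0.15},{"delta_pos":[0.395,-0.069,0],"spin":0.165},{"delta_pos":[0.435,-0.075,0],"spin":0.17}]'
python3 st.py .492 .2225 .15 .988
```

```text
t: 11.55
tool_pos: [0.4813, 0.1939, 0.1457]
orientation: [-2.764, -1.49, 0.006]
force: [-0.1, -1.0, 0.1]
opening: 0.0295
t 11.55 pos [0.4813 0.1939 0.1457] psi 0.989 zax [-0.004 -0.    -1.   ] F [-0.11 -1.01  0.05] M [-0.05 -0.07  0.02] open 0.0295 q [ 0.28 -0.06  1.76  0.    1.46  0.87]
delta_tool [ 0.0297 -0.0068 -0.0044]
spin 0.001
```

```bash
python3 -m pendant '[{"delta_pos":[0.03,-0.0068,0],"spin":0.001},{"delta_pos":[0.03,-0.0068,0],"spin":0.001},{"delta_pos":[0.0297,-0.0068,0.035],"spin":0.001},{"delta_pos":[0.0297,-0.0068,0.07],"spin":0.001},{"delta_pos":[0.0297,-0.0068,0.07],"spin":0.001},{"delta_pos":[0.0297,-0.0068,0.07],"spin":0.001}]'
python3 st.py .492 .2225 .059 .988
python3 - <<'E'
from h import *
S=shot("scene","s11",(165,180,285,270),6);T=shot("top","t11",(150,140,250,230),8)
E
```

```text
t: 12.15
tool_pos: [0.4901, 0.2214, 0.0744]
orientation: [-2.764, -1.488, 0.013]
force: [0.2, 0.3, -0.9]
opening: 0.0295
t 12.15 pos [0.4901 0.2214 0.0744] psi 0.9875 zax [-0.008 -0.002 -1.   ] F [ 0.18  0.33 -0.85] M [ 0.01 -0.08  0.02] open 0.0295 q [0.33 0.05 1.77 0.   1.33 0.91]
delta_tool [0.002  0.0011 0.0154]
spin -0.0005
```

View pics/s11.png

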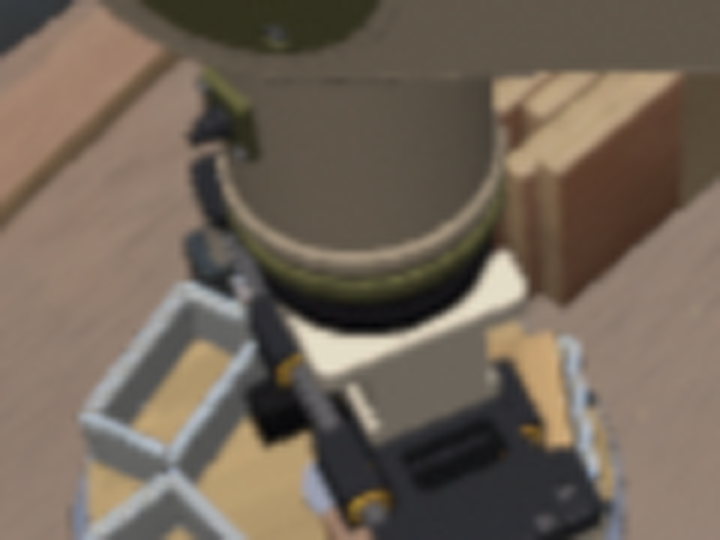

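View pics/t11.png

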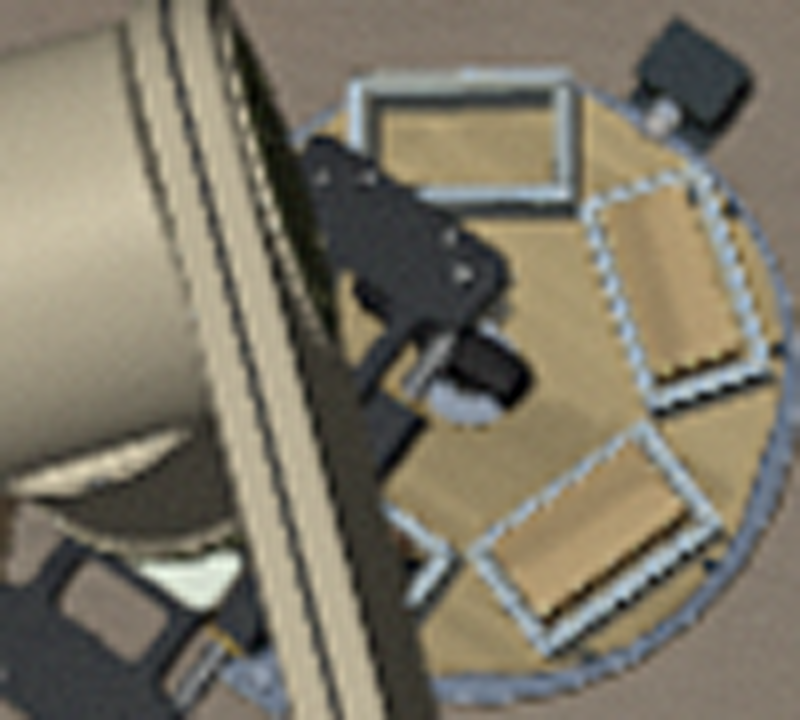

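```bash
python3 - <<'E'
from h import *
S=shot("scene","s12",(185,235,275,310),8)
E
```

```text
(no output)
```

View pics/s12.png

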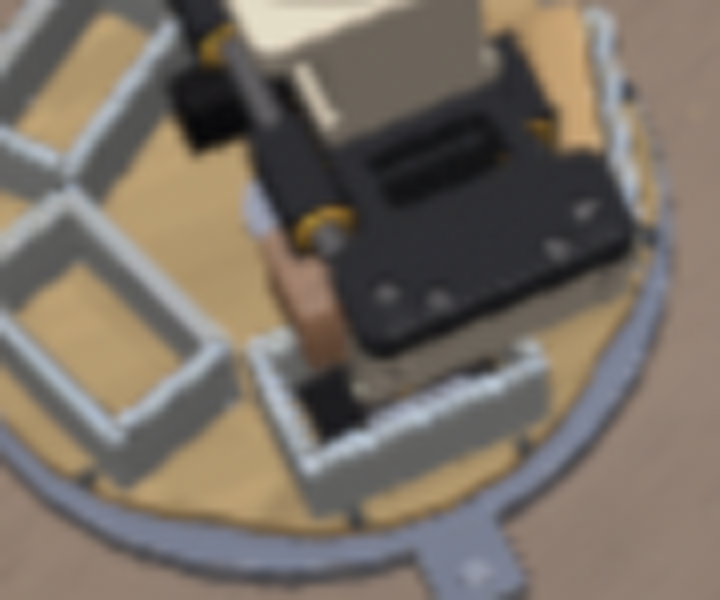

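```bash
python3 - <<'E'
from h import *
S=robot.read_camera("scene");im=S["color"].copy()
s=robot.read_state();R=cv2.Rodrigues(s["orientation"])[0];p=s["tool_pos"]+[0,0,.0355]
print(s["tool_pos"],R.round(4)[:,0])
k=8;big=cv2.resize(im[235:310,185:275],None,fx=k,fy=k,interpolation=cv2.INTER_CUBIC)
def P(X): return ((proj(S,X)-[185,235]+.5)*k-.5).astype(int)
x=R[:,0];y=R[:,1]
C=[p+sx*.03*x+sy*.015*y+[0,0,dz] for sx in(1,) for sy,dz in((-1,-.0195),(1,-.0195),(1,.0105),(-1,.0105))]
print(P(C).tolist())
cv2.polylines(big,[P(C)],True,(0,0,255),1)
for L,W,c in((.033,.063,(0,255,0)),(.045,.075,(255,0,0))):
    cv2.polylines(big,[P(rect(.492,.2225,-.583,L,W,.062))],True,c,1)
cv2.imwrite("pics/o12.png",big)
E
```

```text
[0.49319198 0.22271468 0.07785686] [ 5.507e-01  8.347e-01 -1.000e-04]
[[304, 374], [262, 288], [252, 232], [295, 319]]
```

View pics/o12.png

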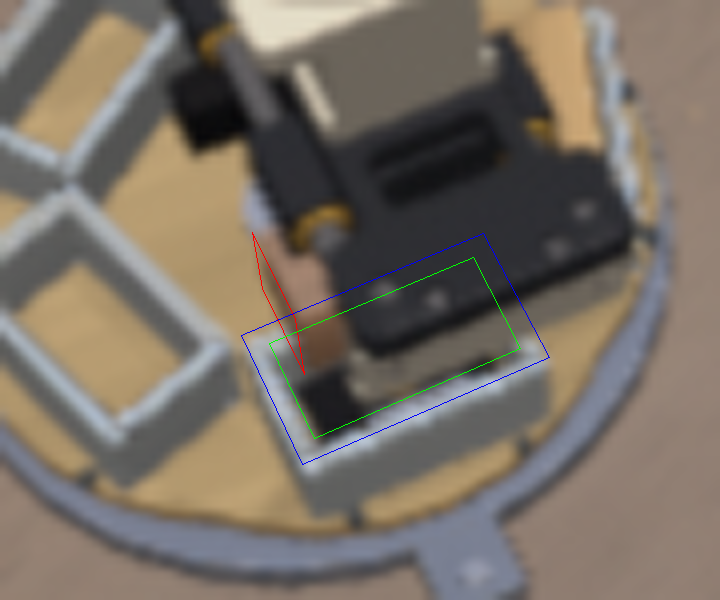

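```bash
python3 st.py .4928 .222 .050 .988
```

```text
t 12.35 pos [0.4932 0.2227 0.0779] psi 0.9876 zax [-0.001  0.001 -1.   ] F [-0.51 -1.27 -0.2 ] M [-0.   -0.04  0.02] open 0.0296 q [0.33 0.05 1.77 0.   1.32 0.91]
delta_tool [-0.0008  0.0001  0.0279]
spin -0.0004
```

```bash
python3 -m pendant '[{"delta_pos":[-0.0008,0,0.012],"spin":0},{"delta_pos":[-0.0008,0,0.022],"spin":0},{"delta_pos":[-0.0008,0,0.026],"spin":0},{"delta_pos":[-0.0008,0,0.026],"spin":0}]'
python3 st.py .4928 .222 .046 .988
```

```text
t: 12.75
tool_pos: [0.4916, 0.2217, 0.0504]
orientation: [-2.765, -1.488, 0.005]
force: [-0.0, -0.8, -1.4]
opening: 0.0295
t 12.75 pos [0.4916 0.2217 0.0504] psi 0.9876 zax [-0.004 -0.    -1.   ] F [-0.02 -0.81 -1.44] M [-0.01 -0.03  0.02] open 0.0295 q [0.33 0.07 1.8  0.   1.27 0.91]
delta_tool [0.001  0.0008 0.0044]
spin -0.0004
```

```bash
python3 -m pendant '[{"delta_pos":[0.001,0.0008,0.0015],"spin":0},{"delta_pos":[0.001,0.0008,0.003],"spin":0},{"delta_pos":[0.001,0.0008,0.003],"spin":0}]'; python3 -m pendant '[{"delta_pos":[0,0,0.001],"spin":0},{"delta_pos":[0,0,0.002],"spin":0},{"delta_pos":[0,0,0.002],"spin":0}]'
python3 st.py .4928 .222 .046 .988
```

```text
t: 13.05
tool_pos: [0.4928, 0.2221, 0.0472]
orientation: [-2.765, -1.488, 0.006]
force: [-0.4, 0.4, -1.3]
opening: 0.0298
t: 13.35
tool_pos: [0.4927, 0.2221, 0.0451]
orientation: [-2.765, -1.488, 0.006]
force: [-1.3, 0.1, -0.4]
opening: 0.0295
t 13.35 pos [0.4927 0.2221 0.0451] psi 0.9877 zax [-0.004 -0.    -1.   ] F [-1.25  0.07 -0.44] M [-0.08 -0.05  0.01] open 0.0295 q [0.33 0.08 1.8  0.   1.27 0.91]
delta_tool [ 0.      0.0001 -0.0009]
spin -0.0003
```

Block bottom is now about level with the mouth, so I continue in small steps, watching the force.

```bash
python3 -m pendant '[{"delta_pos":[0,0,0.001],"spin":0},{"delta_pos":[0,0,0.002],"spin":0}]'; python3 -m pendant '[{"delta_pos":[0,0,0.001],"spin":0},{"delta_pos":[0,0,0.002],"spin":0}]';python3 -m pendant '[{"delta_pos":[0,0,0.001],"spin":0},{"delta_pos":[0,0,0.0015],"spin":0}]'
python3 st.py
```

```text
t: 13.55
tool_pos: [0.4928, 0.2221, 0.0431]
orientation: [-2.765, -1.488, 0.005]
force: [-0.5, -0.2, 0.0]
opening: 0.0298
t: 13.75
tool_pos: [0.4926, 0.2221, 0.041]
orientation: [-2.765, -1.488, 0.006]
force: [-0.6, -0.3, -0.3]
opening: 0.0296
t: 13.95
tool_pos: [0.4928, 0.2223, 0.0402]
orientation: [-2.765, -1.488, 0.005]
force: [-2.8, -0.1, 7.8]
opening: 0.029
t 13.95 pos [0.4928 0.2223 0.0402] psi 0.9877 zax [-0.004  0.    -1.   ] F [-2.78 -0.1   7.81] M [-0.14  0.61 -0.03] open 0.029 q [0.33 0.09 1.8  0.   1.26 0.91]
```

```bash
python3 - <<'E'
from h import *
S=shot("scene","s13",(205,245,265,300),12);T=shot("top","t13",(165,180,225,235),12)
E
python3 st.py
```

```text
t 14.05 pos [0.4928 0.2223 0.0402] psi 0.9877 zax [-0.004  0.    -1.   ] F [-2.33 -0.33  4.59] M [-0.05  0.44 -0.06] open 0.0297 q [0.33 0.09 1.8  0.   1.26 0.91]
```

View pics/s13.png

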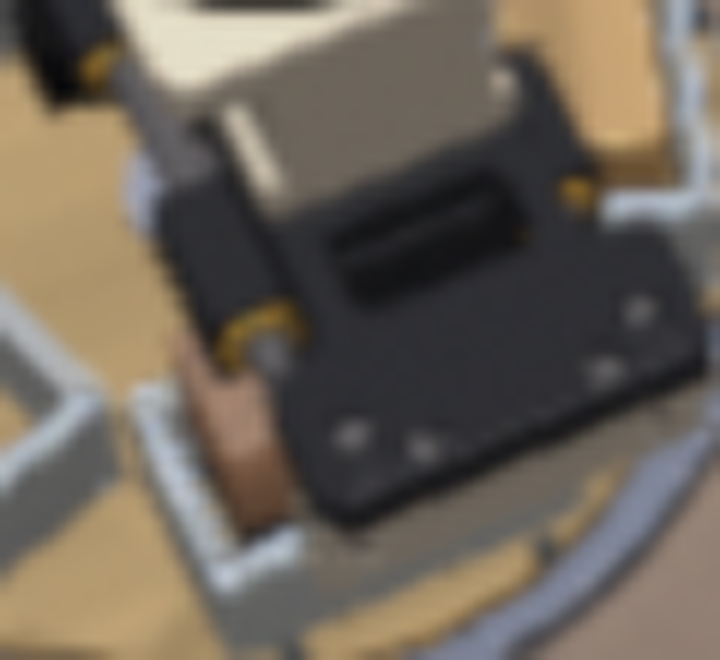

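View pics/t13.png

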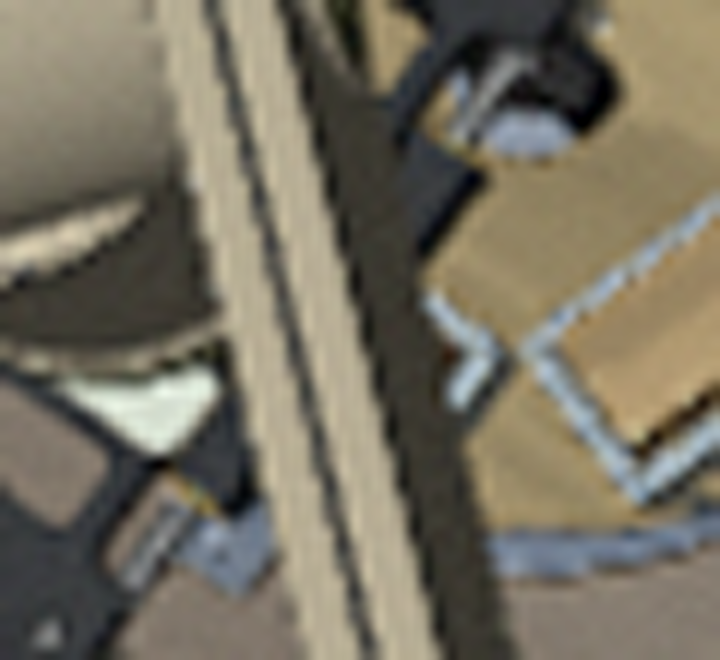

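```bash
python3 -m pendant '[{"delta_pos":[-0.0005,-0.0005,0],"spin":0},{"delta_pos":[-0.0005,-0.0005,0.0005],"spin":0},{"delta_pos":[-0.0005,-0.0005,0.001],"spin":0}]'; python3 st.py; python3 -m pendant '[{"delta_pos":[0,0,0.0005],"spin":0},{"delta_pos":[0,0,0.001],"spin":0}]'; python3 st.py
```

```text
t: 14.35
tool_pos: [0.4928, 0.2223, 0.04]
orientation: [-2.765, -1.488, 0.003]
force: [-0.3, -0.4, 6.7]
opening: 0.0296
t 14.35 pos [0.4928 0.2223 0.04  ] psi 0.9876 zax [-0.002  0.001 -1.   ] F [-0.33 -0.42  6.67] M [-0.2   0.14 -0.03] open 0.0296 q [0.33 0.09 1.8  0.   1.25 0.91]
t: 14.55
tool_pos: [0.4929, 0.2224, 0.0397]
orientation: [-2.765, -1.488, 0.002]
force: [-3.4, -0.5, 7.8]
opening: 0.0295
t 14.55 pos [0.4929 0.2224 0.0397] psi 0.9876 zax [-0.002  0.001 -1.   ] F [-3.43 -0.46  7.83] M [-0.17  0.6  -0.01] open 0.0295 q [0.33 0.09 1.8  0.   1.25 0.91]
```

```bash
python3 -m pendant '[{"delta_pos":[0,0,0.001],"spin":0},{"delta_pos":[0,0,0.0015],"spin":0}]'; python3 st.py; python3 -m pendant '[{"delta_pos":[0,0,0.001],"spin":0},{"delta_pos":[0,0,0.0015],"spin":0}]'; python3 st.py
```

```text
t: 14.75
tool_pos: [0.4931, 0.2227, 0.039]
orientation: [-2.765, -1.488, 0.002]
force: [-3.5, -1.5, 10.3]
opening: 0.0297
t 14.75 pos [0.4931 0.2227 0.039 ] psi 0.9876 zax [-0.002  0.001 -1.   ] F [-3.48 -1.49 10.32] M [-0.15  0.7  -0.04] open 0.0297 q [0.33 0.09 1.8  0.   1.25 0.91]
t: 14.95
tool_pos: [0.4932, 0.2228, 0.0384]
orientation: [-2.765, -1.488, 0.001]
force: [-3.6, -0.7, 10.4]
opening: 0.0294
t 14.95 pos [0.4932 0.2228 0.0384] psi 0.9876 zax [-0.002  0.001 -1.   ] F [-3.63 -0.72 10.42] M [-0.22  0.83 -0.04] open 0.0294 q [0.33 0.09 1.8  0.   1.25 0.91]
```

```bash
python3 -m pendant '[{"delta_pos":[-0.0007,-0.0005,-0.002],"spin":0},{"delta_pos":[-0.0015,-0.001,-0.002],"spin":0},{"delta_pos":[-0.0015,-0.001,-0.002],"spin":0}]'; python3 st.py; python3 -m pendant '[{"delta_pos":[0,0,0.001],"spin":0},{"delta_pos":[0,0,0.002],"spin":0}]'; python3 st.py
```

```text
t: 15.25
tool_pos: [0.4923, 0.2223, 0.0409]
orientation: [-2.765, -1.488, -0.001]
force: [3.0, 1.0, 2.3]
opening: 0.0294
t 15.25 pos [0.4923 0.2223 0.0409] psi 0.9875 zax [-0.     0.002 -1.   ] F [3.03 1.   2.26] M [-0.09 -0.59 -0.02] open 0.0294 q [0.33 0.08 1.8  0.   1.25 0.91]
t: 15.45
tool_pos: [0.4928, 0.2223, 0.0394]
orientation: [-2.765, -1.488, -0.003]
force: [-0.1, -1.4, 5.6]
opening: 0.0296
t 15.45 pos [0.4928 0.2223 0.0394] psi 0.9874 zax [ 0.001  0.002 -1.   ] F [-0.12 -1.43  5.64] M [-0.23 -0.22 -0.  ] open 0.0296 q [0.33 0.09 1.81 0.   1.25 0.91]
```

```bash
python3 -m pendant '[{"delta_pos":[0,0,0.001],"spin":0},{"delta_pos":[0,0,0.002],"spin":0}]'; python3 st.py; python3 -m pendant '[{"delta_pos":[0,0,0.001],"spin":0},{"delta_pos":[0,0,0.002],"spin":0}]'; python3 st.py
```

```text
t: 15.65
tool_pos: [0.493, 0.2226, 0.0383]
orientation: [-2.765, -1.488, -0.004]
force: [-1.7, -0.8, 10.7]
opening: 0.0297
t 15.65 pos [0.493  0.2226 0.0383] psi 0.9873 zax [ 0.001  0.002 -1.   ] F [-1.73 -0.81 10.65] M [-0.12  0.34 -0.04] open 0.0297 q [0.33 0.09 1.81 0.   1.25 0.91]
t: 15.85
tool_pos: [0.4931, 0.2228, 0.0369]
orientation: [-2.765, -1.488, -0.004]
force: [1.2, 0.6, 4.6]
opening: 0.0294
t 15.85 pos [0.4931 0.2228 0.0369] psi 0.9875 zax [ 0.002  0.003 -1.   ] F [1.17 0.6  4.64] M [ 0.01 -0.21  0.01] open 0.0294 q [0.33 0.09 1.81 0.   1.24 0.91]
```

```bash
python3 -m pendant '[{"delta_pos":[0,0,0.001],"spin":0},{"delta_pos":[0,0,0.002],"spin":0}]'; python3 -m pendant '[{"delta_pos":[0,0,0.001],"spin":0},{"delta_pos":[0,0,0.002],"spin":0}]'; python3 st.py
```

```text
t: 16.05
tool_pos: [0.4932, 0.2229, 0.0351]
orientation: [-2.765, -1.488, -0.005]
force: [0.8, -0.6, 4.8]
opening: 0.0295
t: 16.25
tool_pos: [0.4932, 0.223, 0.033]
orientation: [-2.765, -1.488, -0.004]
force: [0.9, -0.2, 5.4]
opening: 0.0295
t 16.25 pos [0.4932 0.223  0.033 ] psi 0.9874 zax [ 0.002  0.003 -1.   ] F [ 0.94 -0.2   5.38] M [-0.16 -0.15 -0.01] open 0.0295 q [0.33 0.09 1.81 0.   1.24 0.91]
```

```bash
python3 -m pendant '[{"delta_pos":[0,0,0.001],"spin":0},{"delta_pos":[0,0,0.0015],"spin":0}]'; python3 -m pendant '[{"delta_pos":[0,0,0.001],"spin":0},{"delta_pos":[0,0,0.0015],"spin":0}]'; python3 -m pendant '[{"delta_pos":[0,0,0.0005],"spin":0},{"delta_pos":[0,0,0.001],"spin":0}]';python3 st.py
```

```text
t: 16.45
tool_pos: [0.4932, 0.223, 0.0314]
orientation: [-2.765, -1.488, -0.005]
force: [0.8, -0.4, 4.7]
opening: 0.0297
t: 16.65
tool_pos: [0.4932, 0.223, 0.0298]
orientation: [-2.765, -1.488, -0.005]
force: [0.5, -0.6, 3.8]
opening: 0.0297
t: 16.85
tool_pos: [0.4933, 0.223, 0.0289]
orientation: [-2.765, -1.488, -0.005]
force: [-0.2, 0.2, 5.8]
opening: 0.0292
t 16.85 pos [0.4933 0.223  0.0289] psi 0.9874 zax [ 0.002  0.003 -1.   ] F [-0.22  0.24  5.84] M [-0.22 -0.13  0.  ] open 0.0292 q [0.33 0.1  1.81 0.   1.23 0.91]
```

The block is about 17 mm deep, sliding at a steady ~5 N with no floor felt yet. I'll release, rise, close the fingers, and look.

```bash
python3 -m pendant '[{"delta_pos":[0,0,0],"spin":0},{"delta_pos":[0,0,0],"spin":0},{"delta_pos":[0,0,0],"spin":0},{"delta_pos":[0,0,0],"spin":0},{"delta_pos":[0,0,0],"spin":0}]' -0.1 20
python3 -m pendant '[{"delta_pos":[0,0,-0.01],"spin":0},{"delta_pos":[0,0,-0.03],"spin":0},{"delta_pos":[0,0,-0.035],"spin":0},{"delta_pos":[0,0,-0.035],"spin":0}]'
python3 -m pendant '[{"delta_pos":[0,0,0],"spin":0},{"delta_pos":[0,0,0],"spin":0},{"delta_pos":[0,0,0],"spin":0},{"delta_pos":[0,0,0],"spin":0},{"delta_pos":[0,0,0],"spin":0},{"delta_pos":[0,0,0],"spin":0},{"delta_pos":[0,0,0],"spin":0},{"delta_pos":[0,0,0],"spin":0},{"delta_pos":[0,0,0],"spin":0},{"delta_pos":[0,0,0],"spin":0}]' 1 20
python3 st.py .4930 .2226 .05 .988
python3 - <<'E'
from h import *
S=shot("scene","s14",(195,235,275,300),9)
E
```

```text
t: 17.35
tool_pos: [0.493, 0.223, 0.0287]
orientation: [-2.765, -1.488, -0.004]
force: [-0.4, 0.1, -0.6]
opening: 0.0511
t: 17.75
tool_pos: [0.4943, 0.2233, 0.0653]
orientation: [-2.765, -1.488, -0.009]
force: [-0.1, 0.2, -0.2]
opening: 0.0513
t: 18.75
tool_pos: [0.4943, 0.2233, 0.0653]
orientation: [-2.765, -1.488, -0.009]
force: [-0.5, -0.4, 0.5]
opening: 0.0004
t 18.75 pos [0.4943 0.2233 0.0653] psi 0.9875 zax [ 0.004  0.004 -1.   ] F [-0.46 -0.42  0.54] M [-0.   -0.01 -0.02] open 0.0004 q [0.33 0.06 1.79 0.   1.29 0.91]
delta_tool [-0.0014 -0.0007  0.0153]
spin -0.0005
```

View pics/s14.png

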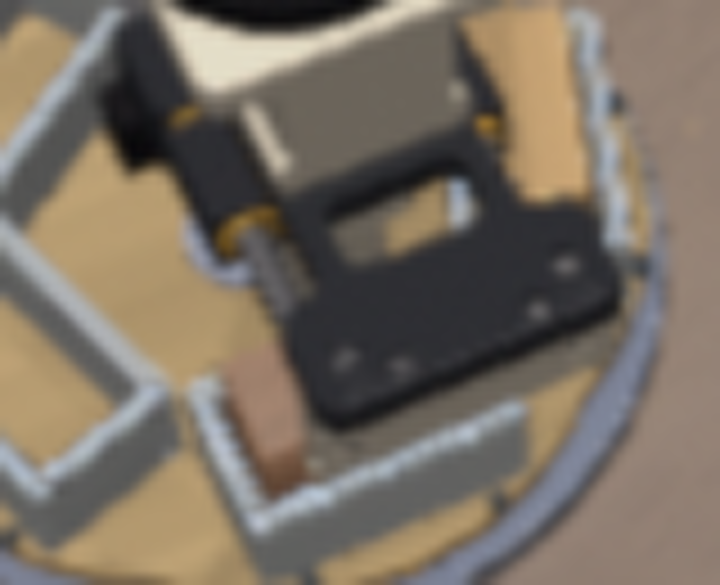

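```bash
python3 -m pendant '[{"delta_pos":[-0.0014,-0.0007,0.01],"spin":0},{"delta_pos":[-0.0014,-0.0007,0.02],"spin":0},{"delta_pos":[-0.0014,-0.0007,0.021],"spin":0}]'; python3 -m pendant '[{"delta_pos":[0,0,0.001],"spin":0},{"delta_pos":[0,0,0.002],"spin":0}]';python3 -m pendant '[{"delta_pos":[0,0,0.001],"spin":0},{"delta_pos":[0,0,0.002],"spin":0}]';python3 st.py .4930 .2226 .05 .988
```

```text
t: 19.1
tool_pos: [0.4913, 0.222, 0.0419]
orientation: [-2.765, -1.488, -0.003]
force: [0.1, 1.0, -2.1]
opening: 0.0005
t: 19.3
tool_pos: [0.4909, 0.2219, 0.0393]
orientation: [-2.764, -1.488, -0.002]
force: [-0.1, -0.0, 0.3]
opening: 0.0005
t: 19.5
tool_pos: [0.4912, 0.2221, 0.0381]
orientation: [-2.764, -1.488, -0.003]
force: [-3.1, -0.7, 7.5]
opening: 0.0008
t 19.5 pos [0.4912 0.2221 0.0381] psi 0.9875 zax [ 0.     0.003 -1.   ] F [-3.14 -0.74  7.53] M [-0.07  0.64 -0.02] open 0.0008 q [0.33 0.08 1.81 0.   1.25 0.91]
delta_tool [ 0.0014  0.0012 -0.0119]
spin -0.0005
```

```bash
for i in 1; do :; done; python3 -m pendant '[{"delta_pos":[0,0,0.001],"spin":0},{"delta_pos":[0,0,0.0015],"spin":0}]'; python3 -m pendant '[{"delta_pos":[0,0,0.001],"spin":0},{"delta_pos":[0,0,0.0015],"spin":0}]'; python3 st.py
```

```text
t: 19.7
tool_pos: [0.4914, 0.2224, 0.0376]
orientation: [-2.764, -1.488, -0.003]
force: [-3.6, -1.0, 7.9]
opening: 0.0003
t: 19.9
tool_pos: [0.4915, 0.2225, 0.0372]
orientation: [-2.764, -1.488, -0.004]
force: [-3.9, -0.7, 8.5]
opening: 0.0003
t 19.9 pos [0.4915 0.2225 0.0372] psi 0.9876 zax [ 0.001  0.003 -1.   ] F [-3.91 -0.73  8.54] M [-0.21  0.78  0.02] open 0.0003 q [0.33 0.09 1.81 0.   1.24 0.91]
```

```bash
python3 -m pendant '[{"delta_pos":[-0.0005,-0.0008,0.001],"spin":0},{"delta_pos":[-0.0005,-0.0008,0.0015],"spin":0}]'; python3 -m pendant '[{"delta_pos":[-0.0003,-0.0004,0.001],"spin":0},{"delta_pos":[-0.0003,-0.0004,0.0015],"spin":0}]'; python3 st.py
```

```text
t: 20.1
tool_pos: [0.4914, 0.2226, 0.0367]
orientation: [-2.765, -1.488, -0.007]
force: [-0.1, -1.9, 5.9]
opening: 0.0004
t: 20.3
tool_pos: [0.4916, 0.2227, 0.0362]
orientation: [-2.765, -1.488, -0.009]
force: [-2.8, -1.5, 7.9]
opening: 0.0007
t 20.3 pos [0.4916 0.2227 0.0362] psi 0.9876 zax [ 0.004  0.004 -1.   ] F [-2.85 -1.5   7.9 ] M [-0.29  0.36 -0.09] open 0.0007 q [0.33 0.08 1.81 0.   1.24 0.91]
```

```bash
python3 -m pendant '[{"delta_pos":[-0.0003,-0.0004,0.001],"spin":0},{"delta_pos":[-0.0003,-0.0004,0.002],"spin":0}]'; python3 -m pendant '[{"delta_pos":[-0.0003,-0.0004,0.001],"spin":0},{"delta_pos":[-0.0003,-0.0004,0.002],"spin":0}]'; python3 st.py
```

```text
t: 20.5
tool_pos: [0.4917, 0.2228, 0.0354]
orientation: [-2.765, -1.489, -0.01]
force: [-4.0, -2.2, 10.9]
opening: 0.0004
t: 20.7
tool_pos: [0.4918, 0.2229, 0.035]
orientation: [-2.766, -1.489, -0.012]
force: [-6.7, -2.9, 17.5]
opening: 0.0011
t 20.7 pos [0.4918 0.2229 0.035 ] psi 0.9877 zax [ 0.006  0.004 -1.   ] F [-6.71 -2.94 17.45] M [-0.62  1.33 -0.01] open 0.0011 q [0.33 0.08 1.82 0.   1.23 0.91]
```

```bash
python3 -m pendant '[{"delta_pos":[-0.0005,-0.0007,-0.002],"spin":0},{"delta_pos":[-0.0005,-0.0007,-0.004],"spin":0},{"delta_pos":[-0.0005,-0.0007,-0.004],"spin":0}]'; python3 st.py .491 .222 .0366
python3 -m pendant '[{"delta_pos":[0,0,0.001],"spin":0},{"delta_pos":[0,0,0.002],"spin":0}]'; python3 -m pendant '[{"delta_pos":[0,0,0.0007],"spin":0},{"delta_pos":[0,0,0.0014],"spin":0}]'; python3 st.py
```

```text
t: 21.0
tool_pos: [0.4911, 0.223, 0.0392]
orientation: [-2.765, -1.489, -0.013]
force: [-0.1, 0.4, -0.6]
opening: 0.0006
t 21.0 pos [0.4911 0.223  0.0392] psi 0.9877 zax [ 0.007  0.005 -1.   ] F [-0.08  0.39 -0.62] M [-0.09 -0.05 -0.05] open 0.0006 q [0.33 0.08 1.82 0.   1.24 0.91]
delta_tool [-0.0009  0.0005  0.0026]
t: 21.2
tool_pos: [0.491, 0.2229, 0.0369]
orientation: [-2.765, -1.489, -0.012]
force: [-0.2, -1.0, 0.7]
opening: 0.0006
t: 21.4
tool_pos: [0.4907, 0.2229, 0.0353]
orientation: [-2.765, -1.489, -0.011]
force: [-3.0, -0.1, 6.7]
opening: 0.0002
t 21.4 pos [0.4907 0.2229 0.0353] psi 0.9878 zax [ 0.006  0.004 -1.   ] F [-3.02 -0.15  6.66] M [-0.2   0.58 -0.03] open 0.0002 q [0.33 0.08 1.82 0.   1.23 0.91]
```

```bash
python3 -m pendant '[{"delta_pos":[-0.0004,-0.0006,0.001],"spin":0},{"delta_pos":[-0.0004,-0.0006,0.0018],"spin":0}]'; python3 -m pendant '[{"delta_pos":[-0.0004,-0.0006,0.001],"spin":0},{"delta_pos":[-0.0004,-0.0006,0.002],"spin":0}]'; python3 st.py
```

```text
t: 21.6
tool_pos: [0.4909, 0.223, 0.0351]
orientation: [-2.766, -1.489, -0.014]
force: [-5.7, -2.7, 15.8]
opening: 0.0002
t: 21.8
tool_pos: [0.491, 0.2231, 0.0348]
orientation: [2.766, 1.489, 0.016]
force: [-7.0, -2.1, 17.7]
opening: 0.0005
t 21.8 pos [0.491  0.2231 0.0348] psi 0.9878 zax [ 0.009  0.005 -1.   ] F [-7.05 -2.15 17.68] M [-0.69  1.31  0.01] open 0.0005 q [0.33 0.08 1.82 0.   1.23 0.91]
```

```bash
python3 -m pendant '[{"delta_pos":[-0.0006,-0.001,-0.001],"spin":0},{"delta_pos":[-0.001,-0.0015,-0.003],"spin":0},{"delta_pos":[-0.0005,0.0005,-0.004],"spin":0}]'; python3 st.py .4915 .2222 .0385
python3 -m pendant '[{"delta_pos":[0,0,0.001],"spin":0},{"delta_pos":[-0.0003,-0.0005,0.003],"spin":0}]'; python3 -m pendant '[{"delta_pos":[-0.0008,-0.0012,0.0015],"spin":0},{"delta_pos":[-0.0008,-0.0012,0.002],"spin":0}]'; python3 st.py
```

```text
t: 22.1
tool_pos: [0.4908, 0.2224, 0.0388]
orientation: [-2.766, -1.489, -0.015]
force: [-0.3, 0.2, 0.4]
opening: 0.0002
t 22.1 pos [0.4908 0.2224 0.0388] psi 0.9879 zax [ 0.009  0.005 -1.   ] F [-0.33  0.18  0.37] M [-0.01 -0.03 -0.  ] open 0.0002 q [0.33 0.07 1.82 0.   1.24 0.91]
delta_tool [0.0002 0.0007 0.0003]
t: 22.3
tool_pos: [0.4903, 0.2225, 0.0356]
orientation: [-2.766, -1.489, -0.015]
force: [0.7, -0.6, 0.8]
opening: 0.0008
t: 22.5
tool_pos: [0.4903, 0.2225, 0.035]
orientation: [2.765, 1.489, 0.019]
force: [-0.2, -2.8, 12.0]
opening: -0.0001
t 22.5 pos [0.4903 0.2225 0.035 ] psi 0.9879 zax [ 0.011  0.005 -1.   ] F [-0.24 -2.81 11.96] M [-0.53  0.19  0.02] open -0.0001 q [0.33 0.07 1.83 0.   1.23 0.91]
```

```bash
python3 -m pendant '[{"delta_pos":[-0.0003,-0.0005,0.0018],"spin":0},{"delta_pos":[-0.0004,-0.0006,0.0022],"spin":0}]';python3 st.py; python3 -m pendant '[{"delta_pos":[-0.0003,-0.0005,0.002],"spin":0},{"delta_pos":[-0.0004,-0.0006,0.0024],"spin":0}]'; python3 st.py
```

```text
t: 22.7
tool_pos: [0.4906, 0.2226, 0.0348]
orientation: [2.764, 1.489, 0.022]
force: [-6.3, -3.1, 18.6]
opening: 0.0004
t 22.7 pos [0.4906 0.2226 0.0348] psi 0.9879 zax [ 0.013  0.005 -1.   ] F [-6.31 -3.05 18.62] M [-0.7   1.12 -0.02] open 0.0004 q [0.33 0.07 1.83 0.   1.23 0.91]
t: 22.9
tool_pos: [0.4907, 0.2227, 0.0347]
orientation: [2.764, 1.488, 0.024]
force: [-7.8, -4.4, 21.4]
opening: 0.0005
t 22.9 pos [0.4907 0.2227 0.0347] psi 0.988 zax [ 0.015  0.005 -1.   ] F [-7.79 -4.37 21.36] M [-0.84  1.45  0.01] open 0.0005 q [0.33 0.07 1.83 0.   1.22 0.91]
```

```bash
python3 -m pendant '[{"delta_pos":[-0.0005,-0.0008,-0.002],"spin":0},{"delta_pos":[0,0,-0.02],"spin":0},{"delta_pos":[0,0,-0.06],"spin":0},{"delta_pos":[0,0,-0.1],"spin":0},{"delta_pos":[0,0,-0.12],"spin":0},{"delta_pos":[0,0,-0.12],"spin":0}]' 1; python3 st.py .5558 .180 .12 .988
python3 - <<'E'
from h import *
S=shot("scene","s15",(175,225,275,300),8)
E
```

```text
t: 23.5
tool_pos: [0.4912, 0.223, 0.1585]
orientation: [2.763, 1.488, 0.034]
force: [-0.2, -0.5, -0.4]
opening: 0.0005
t 23.5 pos [0.4912 0.223  0.1585] psi 0.9881 zax [ 0.021  0.007 -1.   ] F [-0.18 -0.53 -0.39] M [-0.02 -0.07 -0.  ] open 0.0005 q [ 0.33 -0.05  1.71  0.    1.45  0.91]
delta_tool [-0.001   0.0771  0.0395]
spin 0.0001
```

View pics/s15.png

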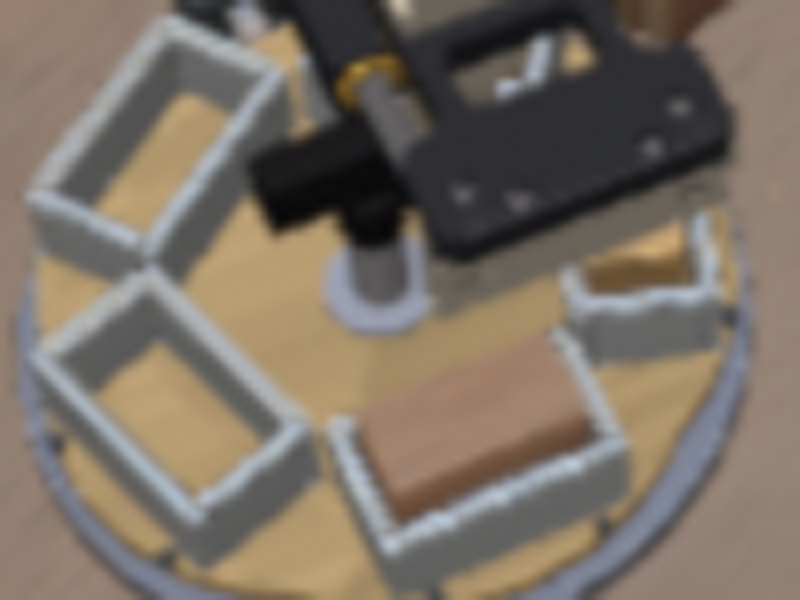

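The block sits level in the pocket, protruding about 8 mm (crop 360–590, 330–515). The stop was firm: from 18.6 to 21.4 N it moved only 0.1 mm. Next is the grip bar.

```bash
python3 -m pendant '[{"delta_pos":[0,0.03,0],"spin":0},{"delta_pos":[-0.001,0.06,0],"spin":0},{"delta_pos":[-0.001,0.0767,0],"spin":0},{"delta_pos":[-0.001,0.0767,0.015],"spin":0},{"delta_pos":[-0.001,0.0767,0.03],"spin":0},{"delta_pos":[-0.001,0.0767,0.03],"spin":0}]' 0.0 12; python3 st.py .5555 .180 .12 .988
python3 - <<'E'
from h import *
S=shot("scene","s16",(165,180,275,280),7);T=shot("top","t16",(160,135,260,235),6)
E
```

```text
t: 24.15
tool_pos: [0.5504, 0.1797, 0.1218]
orientation: [2.765, 1.49, 0.018]
force: [-0.1, 0.2, 0.2]
opening: 0.0429
t 24.15 pos [0.5504 0.1797 0.1218] psi 0.9885 zax [ 0.01   0.005 -1.   ] F [-0.13  0.17  0.22] M [-0.07  0.01  0.06] open 0.0429 q [0.23 0.1  1.64 0.   1.4  0.81]
delta_tool [0.0031 0.0041 0.0019]
spin 0.0005
```

View pics/s16.png

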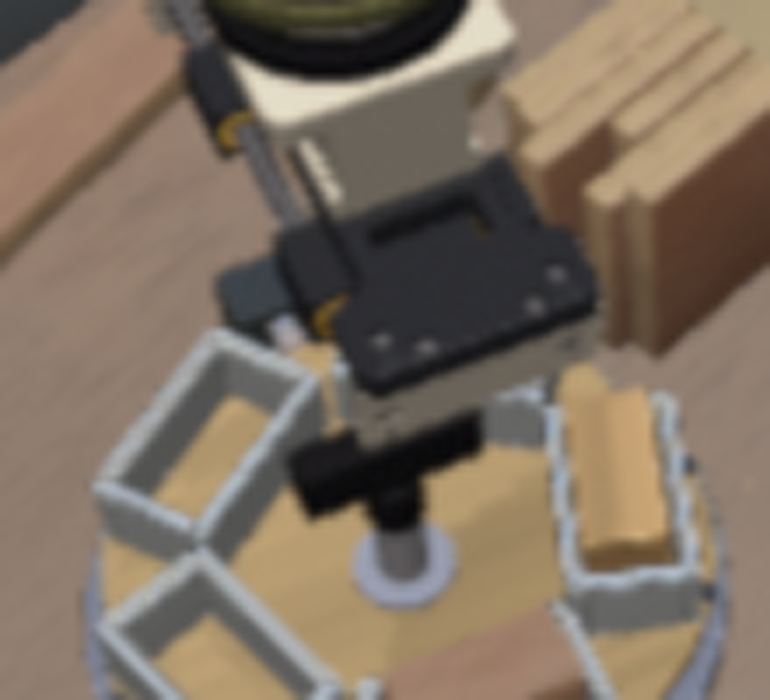

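View pics/t16.png

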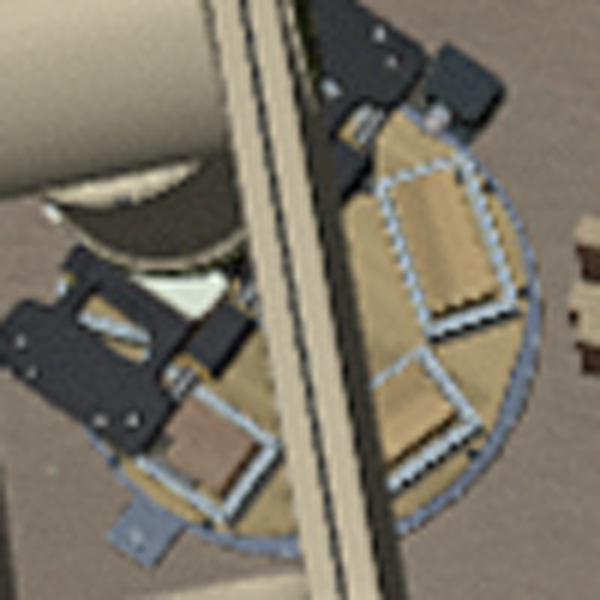

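```bash
python3 -m pendant '[{"delta_pos":[0.002,0.003,0.005],"spin":0},{"delta_pos":[0.003,0.0041,0.02],"spin":0},{"delta_pos":[0.003,0.0041,0.03],"spin":0},{"delta_pos":[0.003,0.0041,0.03],"spin":0}]' 0.0; python3 st.py .5555 .180 .055 .988
python3 - <<'E'
from h import *
S=shot("scene","s17",(190,190,250,250),10)
E
```

```text
t: 24.65
tool_pos: [0.5559, 0.1802, 0.0924]
orientation: [2.765, 1.491, 0.018]
force: [-0.7, 0.2, -0.6]
opening: 0.0463
t 24.65 pos [0.5559 0.1802 0.0924] psi 0.9891 zax [ 0.01   0.005 -1.   ] F [-0.7   0.17 -0.63] M [-0.06 -0.07  0.02] open 0.0463 q [0.22 0.14 1.65 0.   1.35 0.81]
delta_tool [-0.0008 -0.0004  0.0373]
spin 0.0011
```

View pics/s17.png

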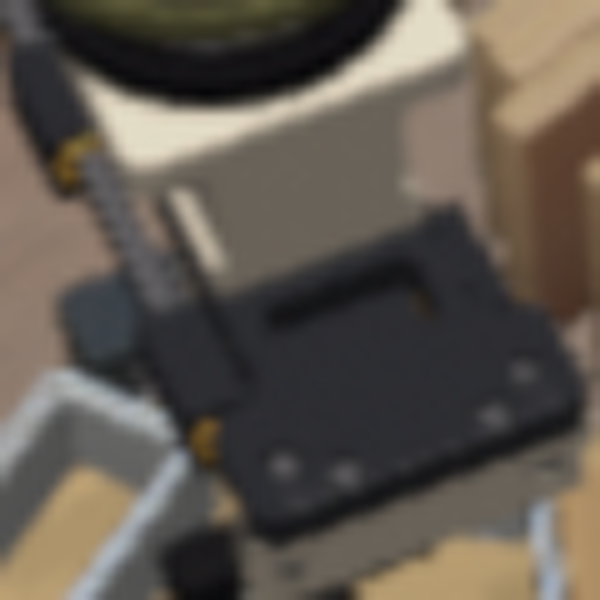

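```bash
python3 -m pendant '[{"delta_pos":[-0.0008,-0.0004,0.01],"spin":0},{"delta_pos":[-0.0008,-0.0004,0.022],"spin":0},{"delta_pos":[-0.0008,-0.0004,0.033],"spin":0},{"delta_pos":[-0.0008,-0.0004,0.0365],"spin":0},{"delta_pos":[-0.0008,-0.0004,0.0365],"spin":0}]' 0.0; python3 st.py .5555 .180 .055 .988
python3 -m pendant '[{"delta_pos":[0,0,0],"spin":0},{"delta_pos":[0,0,0],"spin":0},{"delta_pos":[0,0,0],"spin":0},{"delta_pos":[0,0,0],"spin":0},{"delta_pos":[0,0,0],"spin":0},{"delta_pos":[0,0,0],"spin":0},{"delta_pos":[0,0,0],"spin":0},{"delta_pos":[0,0,0],"spin":0}]' 1.0 15; python3 st.py .5555 .180 .055 .988
```

```text
t: 25.2
tool_pos: [0.5553, 0.1799, 0.0557]
orientation: [2.765, 1.491, 0.017]
force: [0.4, -0.1, -0.8]
opening: 0.0462
t 25.2 pos [0.5553 0.1799 0.0557] psi 0.989 zax [ 0.01   0.005 -1.   ] F [ 0.36 -0.07 -0.82] M [ 0.01 -0.03  0.01] open 0.0462 q [0.22 0.17 1.68 0.   1.28 0.8 ]
delta_tool [0.0002 0.0001 0.0007]
spin 0.001
t: 26.0
tool_pos: [0.5547, 0.1805, 0.0561]
orientation: [-2.764, -1.491, -0.016]
force: [-4.1, 1.7, 4.2]
opening: 0.0161
t 26.0 pos [0.5547 0.1805 0.0561] psi 0.9892 zax [ 0.009  0.006 -1.   ] F [-4.08  1.72  4.24] M [ 0.5   0.91 -0.01] open 0.0161 q [0.22 0.17 1.68 0.   1.28 0.8 ]
delta_tool [-0.      0.0009  0.0011]
spin 0.0012
```

```bash
python3 -m pendant '[{"delta_pos":[0,-0.0005,0],"spin":0},{"delta_pos":[0,-0.0005,0],"spin":0},{"delta_pos":[0,-0.0005,0],"spin":-0.05},{"delta_pos":[0,-0.0005,0],"spin":-0.1},{"delta_pos":[0,-0.0005,0],"spin":-0.15},{"delta_pos":[0,-0.0005,0],"spin":-0.2}]' 1.0 50; python3 st.py .5543 .1808 .056 .988
python3 - <<'E'
from h import *
S=shot("scene","s18",(165,195,285,315),6)
E
```

```text
t: 26.6
tool_pos: [0.5545, 0.1801, 0.0561]
orientation: [2.602, 1.759, 0.016]
force: [1.1, -1.8, -0.7]
opening: 0.017
t 26.6 pos [0.5545 0.1801 0.0561] psi 1.189 zax [ 0.009  0.005 -1.   ] F [ 1.09 -1.77 -0.7 ] M [-0.42 -0.17 -1.57] open 0.017 q [0.22 0.17 1.68 0.   1.28 0.6 ]
delta_tool [ 0.0006 -0.0005  0.0001]
spin 0.201
```

View pics/s18.png

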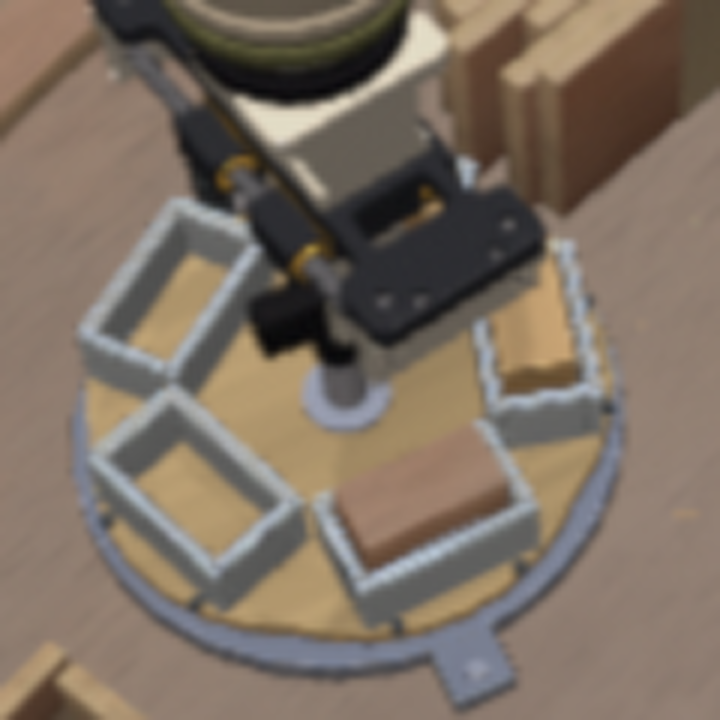

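```bash
python3 st.py; python3 - <<'E'
from h import *
S=robot.read_camera("scene");T=robot.read_camera("top")
for c,r in(("scene",S),("top",T)):
  for l in("pocket","grip_bar","shoe"): print(c,l,marks(r,c,l)[:2])
E
python3 st.py
```

```text
t 26.65 pos [0.5546 0.1801 0.0561] psi 1.1921 zax [ 0.009  0.005 -1.   ] F [-0.16 -2.7  -0.56] M [-0.45 -0.15 -1.29] open 0.0165 q [0.22 0.17 1.68 0.   1.28 0.6 ]
scene pocket [(0.7, array([0.4862, 0.2182, 0.0629]))]
scene grip_bar [(0.64, array([0.5534, 0.179 , 0.1072])), (0.45, array([0.4874, 0.219 , 0.0647]))]
scene shoe [(0.65, array([0.4791, 0.2265, 0.0493]))]
top pocket [(0.78, array([0.4891, 0.2201, 0.068 ])), (0.21, array([ 0.7078, -0.0232,  0.0037]))]
top grip_bar [(0.49, array([ 0.7068, -0.024 ,  0.002 ])), (0.25, array([0.4918, 0.2174, 0.0672]))]
top shoe [(0.71, array([0.4789, 0.223 , 0.0529]))]
t 27.05 pos [0.5546 0.1801 0.0561] psi 1.1878 zax [ 0.009  0.005 -1.   ] F [ 2.34 -4.07 -0.13] M [-0.99 -0.31 -1.08] open 0.016 q [0.22 0.17 1.68 0.   1.28 0.61]
```

```bash
python3 -m pendant '[{"delta_pos":[0,0,0],"spin":0},{"delta_pos":[0,0,0],"spin":0},{"delta_pos":[0,0,0],"spin":0}]'; python3 st.py
python3 - <<'E'
from h import *
S=robot.read_camera("scene")
big=cv2.resize(S["color"][195:315,165:285],None,fx=6,fy=6,interpolation=cv2.INTER_CUBIC)
P=lambda X:((proj(S,X)-[165,195]+.5)*6-.5).astype(int)
ax=np.array([.5557,.180])
for a,c in((0,(0,0,255)),(.1,(0,255,255)),(.2,(0,255,0))):
    y=-.583+a; cc=ax-.076*np.array([np.cos(y),np.sin(y)])
    cv2.polylines(big,[P(rect(*cc,y,.045,.075,.062))+[4,8]],True,c,1)
cv2.imwrite("pics/o18.png",big)
E
```

```text
t: 27.35
tool_pos: [0.5546, 0.1801, 0.0561]
orientation: [2.603, 1.757, 0.016]
force: [1.0, -2.9, -1.0]
opening: 0.0165
t 27.35 pos [0.5546 0.1801 0.0561] psi 1.1875 zax [ 0.009  0.004 -1.   ] F [ 0.95 -2.91 -1.03] M [-0.6  -0.12 -1.05] open 0.0165 q [0.22 0.17 1.68 0.   1.28 0.61]
```

View pics/o18.png

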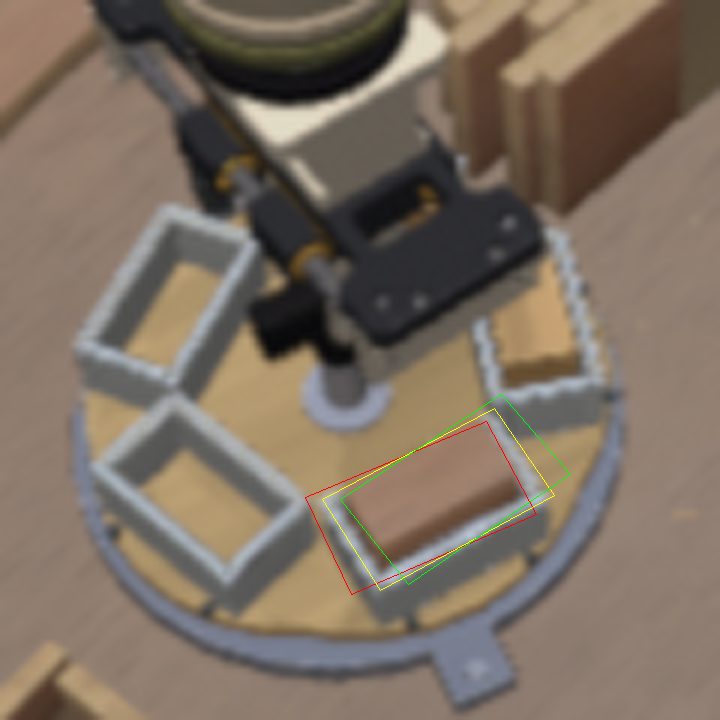

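```bash
python3 -m pendant '[{"delta_pos":[0,0,0],"spin":-0.05},{"delta_pos":[0,0,0],"spin":-0.1},{"delta_pos":[0,0,0],"spin":-0.15},{"delta_pos":[0,0,0],"spin":-0.2},{"delta_pos":[0,0,0],"spin":-0.2}]' 1 40; python3 st.py .5555 .180 .056 .988
python3 - <<'E'
from h import *
S=robot.read_camera("scene")
big=cv2.resize(S["color"][195:315,165:285],None,fx=6,fy=6,interpolation=cv2.INTER_CUBIC)
P=lambda X:((proj(S,X)-[165,195]+.5)*6-.5).astype(int)
ax=np.array([.5557,.180])
for a,c in((.1,(0,0,255)),(.2,(0,255,255)),(.3,(0,255,0)),(.4,(255,0,0))):
    y=-.583+a; cc=ax-.076*np.array([np.cos(y),np.sin(y)])
    cv2.polylines(big,[P(rect(*cc,y,.045,.075,.062))+[4,8]],True,c,1)
cv2.imwrite("pics/o19.png",big)
E
```

```text
t: 27.9
tool_pos: [0.5546, 0.1801, 0.0561]
orientation: [2.413, 2.008, 0.016]
force: [2.4, -1.3, -0.4]
opening: 0.0194
t 27.9 pos [0.5546 0.1801 0.0561] psi 1.3884 zax [ 0.009  0.004 -1.   ] F [ 2.35 -1.34 -0.42] M [-0.6  -0.24 -0.84] open 0.0194 q [0.22 0.17 1.68 0.   1.28 0.41]
delta_tool [0.0001 0.0009 0.0001]
spin 0.4004
```

View pics/o19.png

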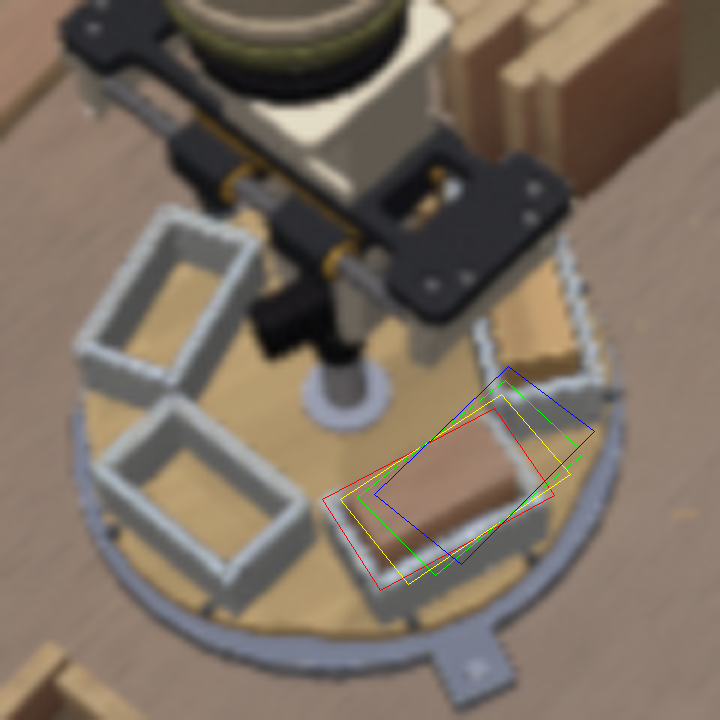

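```bash
python3 -m pendant '[{"delta_pos":[0,0,0],"spin":0.07},{"delta_pos":[0,0,0],"spin":0.14},{"delta_pos":[0,0,0],"spin":0.2},{"delta_pos":[0,0,0],"spin":0.2}]' 1 40; python3 st.py; python3 -m pendant '[{"delta_pos":[0,0,0],"spin":0.04},{"delta_pos":[0,0,0],"spin":0.08},{"delta_pos":[0,0,0],"spin":0.08}]' 1 40; python3 st.py
python3 - <<'E'
from h import *
S=robot.read_camera("scene")
big=cv2.resize(S["color"][195:315,165:285],None,fx=6,fy=6,interpolation=cv2.INTER_CUBIC)
cv2.imwrite("pics/s20.png",big)
E
```

```text
t: 28.35
tool_pos: [0.555, 0.1808, 0.0561]
orientation: [2.605, 1.754, 0.018]
force: [4.3, 0.9, -3.5]
opening: 0.0162
t 28.35 pos [0.555  0.1808 0.0561] psi 1.1853 zax [ 0.01   0.005 -1.   ] F [ 4.32  0.93 -3.53] M [ 0.14 -0.7  -0.29] open 0.0162 q [0.23 0.17 1.68 0.   1.28 0.61]
t: 28.65
tool_pos: [0.5554, 0.1814, 0.0561]
orientation: [2.673, 1.649, 0.02]
force: [5.2, 0.9, -4.0]
opening: 0.016
t 28.65 pos [0.5554 0.1814 0.0561] psi 1.1059 zax [ 0.011  0.006 -1.   ] F [ 5.16  0.95 -3.96] M [ 0.35 -0.75 -0.12] open 0.016 q [0.23 0.17 1.68 0.   1.28 0.69]
```

View pics/s20.png

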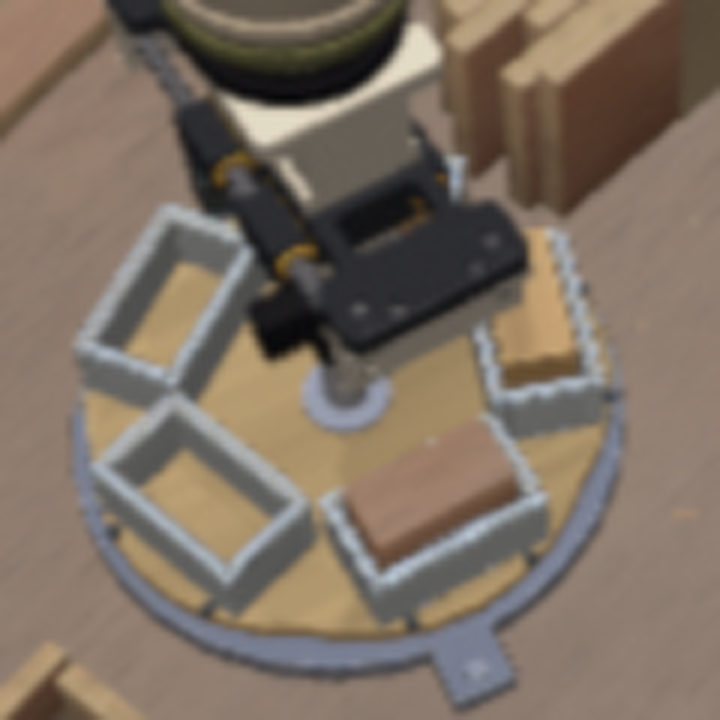

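```bash
cat > ang.py <<'E'
from h import *
def fit(save=None,a0=0.1):
    S=robot.read_camera("scene");g=cv2.cvtColor(S["color"],6).astype(np.float32)
    # bright pocket rim of the two left empty pockets: edge-rim brightness along top-wall centreline
    ax=np.array([.5557,.180])
    def rim(a,k,dx,dy):
        y=-.583+a-k*1.2566; cc=ax-.076*np.array([np.cos(y),np.sin(y)])
        P=rect(*cc,y,.039,.069,.062);L=[]
        for i in range(4): L+= [P[i]+(P[(i+1)%4]-P[i])*t for t in np.linspace(0,1,25,endpoint=False)]
        p=proj(S,L)+[dx,dy]
        return cv2.remap(g,p[:,0].astype(np.float32).reshape(-1,1),p[:,1].astype(np.float32).reshape(-1,1),1).ravel()
    best=max((np.mean([rim(a,1,dx,dy).mean(),rim(a,0,dx,dy).mean()]),a,dx,dy) for a in np.arange(a0-.2,a0+.25,.01) for dx in(-.5,0,.5,1,1.5) for dy in(0,.7,1.4,2))
    return best
if __name__=="__main__":
    import sys
    print("wheel est",[round(float(v),3) for v in fit(a0=float(sys.argv[1]) if len(sys.argv)>1 else .1)])
E
python3 ang.py .1
python3 -m pendant '[{"delta_pos":[0,0.0006,0],"spin":-0.03},{"delta_pos":[0,0.0006,0],"spin":-0.06},{"delta_pos":[0,0.0006,0],"spin":-0.06}]' 1 60; python3 st.py; python3 ang.py .1
```

```text
wheel est [162.896, 0.09, 0.0, 1.4]
t: 29.05
tool_pos: [0.5554, 0.1814, 0.0561]
orientation: [2.62, 1.733, 0.019]
force: [-1.3, 0.8, 0.5]
opening: 0.0161
t 29.05 pos [0.5554 0.1814 0.0561] psi 1.1686 zax [ 0.01   0.007 -1.   ] F [-1.33  0.82  0.54] M [ 0.21  0.37 -1.05] open 0.0161 q [0.23 0.17 1.68 0.   1.28 0.63]
wheel est [162.199, 0.09, 0.0, 1.4]
```

```bash
python3 - <<'E'
from h import *
T=shot("top","t20",(155,135,255,235),8);S=shot("scene","s21",(190,235,285,315),8)
E
```

View pics/t20.png

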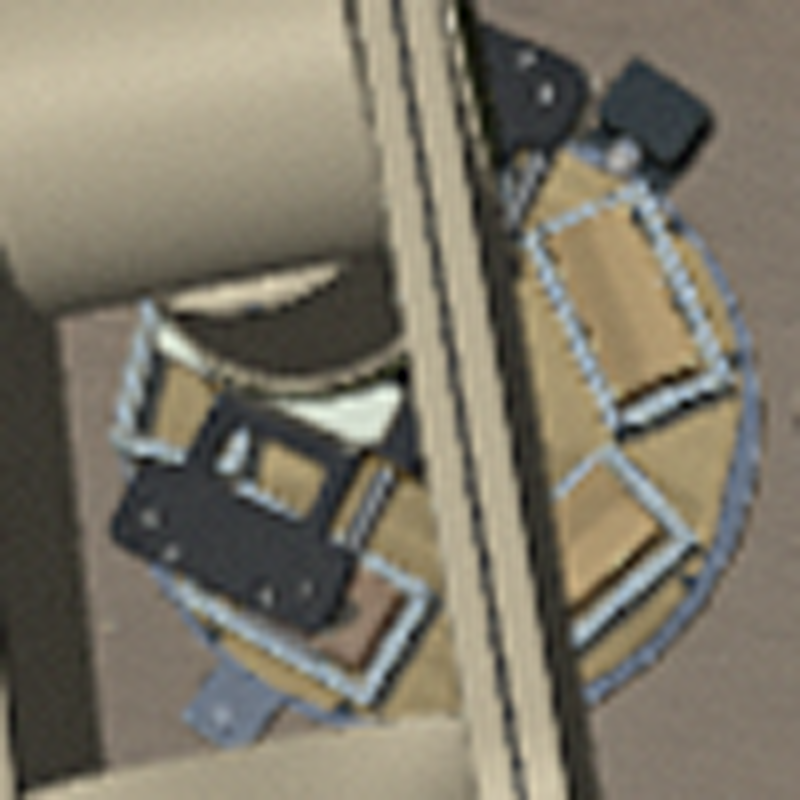

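View pics/s21.png

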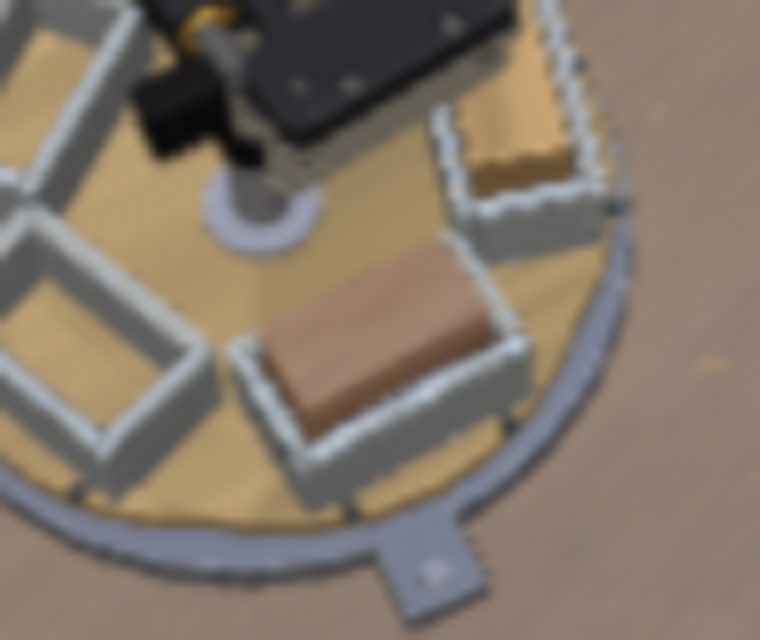

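```bash
python3 -m pendant '[{"delta_pos":[0,0,0],"spin":0.03},{"delta_pos":[0,0,0],"spin":0.07},{"delta_pos":[0,0,0],"spin":0.07},{"delta_pos":[0,0,0],"spin":0.07}]' 0.4 40; python3 st.py; python3 ang.py .1;  python3 -m pendant '[{"delta_pos":[0,0,0],"spin":0},{"delta_pos":[0,0,0],"spin":0},{"delta_pos":[0,0,0],"spin":0}]'; python3 ang.py .1; python3 st.py
```

```text
t: 29.6
tool_pos: [0.5556, 0.1815, 0.0561]
orientation: [2.679, 1.64, 0.019]
force: [-0.4, 1.1, 0.2]
opening: 0.028
t 29.6 pos [0.5556 0.1815 0.0561] psi 1.0986 zax [ 0.011  0.006 -1.   ] F [-0.38  1.12  0.16] M [-0.01 -0.04 -0.02] open 0.028 q [0.23 0.17 1.68 0.   1.28 0.7 ]
wheel est [162.601, 0.09, 0.0, 1.4]
t: 29.95
tool_pos: [0.5555, 0.1814, 0.0561]
orientation: [2.679, 1.64, 0.019]
force: [-0.6, -0.4, 0.2]
opening: 0.0279
wheel est [162.632, 0.09, 0.0, 1.4]
t 30.0 pos [0.5555 0.1814 0.0561] psi 1.0986 zax [ 0.011  0.006 -1.   ] F [-0.13  0.45  0.46] M [-0.08 -0.08 -0.  ] open 0.028 q [0.23 0.17 1.68 0.   1.28 0.7 ]
```

```bash
python3 - <<'E'
from h import *
import ang
S=robot.read_camera("scene");im0=cv2.imread("pics/scene0.png")
class R: 
    @staticmethod
    def read_camera(c): return dict(S,color=im0)
ang.robot=R
print(ang.fit(a0=0.05))
for n in("s14 195 235 9","s15 175 225 8","s16 165 180 7","s18 165 195 6","s12 185 235 8","s13 205 245 12"):
    n,ox,oy,k=n.split();ox,oy,k=int(ox),int(oy),int(k)
    c=cv2.imread(f"pics/{n}.png");c=cv2.resize(c,None,fx=1/k,fy=1/k,interpolation=cv2.INTER_AREA);b=np.zeros((420,560,3),np.uint8);b[oy:oy+c.shape[0],ox:ox+c.shape[1]]=c;im0=b
    R.read_camera=staticmethod(lambda c:dict(S,color=im0)); print(n,ang.fit(a0=.05))
E
```

```text
(np.float32(173.18756), np.float64(1.1102230246251565e-16), 0, 1.4)
s14 (np.float32(105.71979), np.float64(-0.029999999999999916), 1, 2)
s15 (np.float32(165.55057), np.float64(1.1102230246251565e-16), 0, 1.4)
s16 (np.float32(102.75097), np.float64(0.02000000000000013), -0.5, 0)
s18 (np.float32(162.3138), np.float64(0.04000000000000015), 0, 1.4)
s12 (np.float32(134.5943), np.float64(-0.009999999999999898), 0.5, 1.4)
s13 (np.float32(68.52617), np.float64(-0.039999999999999925), 1.5, 2)
```

```bash
python3 -m pendant '[{"delta_pos":[0,0,0],"spin":0},{"delta_pos":[0,0,0],"spin":0},{"delta_pos":[0,0,0],"spin":0},{"delta_pos":[0,0,0],"spin":0}]' 1 20; python3 st.py; python3 -m pendant '[{"delta_pos":[0,0,0],"spin":0.03},{"delta_pos":[0,0,0],"spin":0.06}]' 1 20; python3 st.py; python3 -m pendant '[{"delta_pos":[0,0,0],"spin":0.03},{"delta_pos":[0,0,0],"spin":0.05}]' 1 20; python3 st.py; python3 ang.py .05
```

```text
t: 30.45
tool_pos: [0.5554, 0.1815, 0.0561]
orientation: [-2.679, -1.64, -0.019]
force: [-1.6, 0.6, 0.3]
opening: 0.0157
t 30.45 pos [0.5554 0.1815 0.0561] psi 1.0984 zax [ 0.01   0.007 -1.   ] F [-1.55  0.62  0.26] M [ 0.03  0.21 -0.21] open 0.0157 q [0.23 0.17 1.68 0.   1.28 0.7 ]
t: 30.65
tool_pos: [0.5555, 0.1817, 0.0561]
orientation: [-2.727, -1.558, -0.02]
force: [0.1, 1.0, -1.3]
opening: 0.0163
t 30.65 pos [0.5555 0.1817 0.0561] psi 1.038 zax [ 0.011  0.007 -1.   ] F [ 0.14  1.02 -1.32] M [ 0.31 -0.1   0.49] open 0.0163 q [0.23 0.17 1.68 0.   1.28 0.76]
t: 30.85
tool_pos: [0.5556, 0.1818, 0.0562]
orientation: [-2.766, -1.489, -0.02]
force: [0.6, 1.6, -0.9]
opening: 0.0166
t 30.85 pos [0.5556 0.1818 0.0562] psi 0.9876 zax [ 0.011  0.007 -1.   ] F [ 0.58  1.61 -0.86] M [0.11 0.01 0.57] open 0.0166 q [0.23 0.17 1.68 0.   1.28 0.81]
wheel est [162.609, 0.09, 0.0, 1.4]
```

The wheel stays at about 0.09 rad even when released, and it resisted about 1 N·m on the pinched bar. That is dry friction well above the stated detent torque. It did creep while the torque was above about 1.1 N·m. I'll turn again with a stronger grip in one steady motion, watching the torque.

```bash
python3 -m pendant '[{"delta_pos":[0,0,0],"spin":-0.045},{"delta_pos":[0,0,0],"spin":-0.09},{"delta_pos":[0,0,0],"spin":-0.09},{"delta_pos":[0,0,0],"spin":-0.12},{"delta_pos":[0,0,0],"spin":-0.16},{"delta_pos":[0,0,0],"spin":-0.2}]' 1 60; python3 st.py; python3 ang.py .1; python3 -m pendant '[{"delta_pos":[0,0,0],"spin":-0.04},{"delta_pos":[0,0,0],"spin":-0.08},{"delta_pos":[0,0,0],"spin":-0.08}]' 1 60; python3 st.py; python3 ang.py .1
```

```text
t: 31.5
tool_pos: [0.5558, 0.1821, 0.0562]
orientation: [-2.606, -1.754, -0.021]
force: [0.4, 1.6, -0.3]
opening: 0.0163
t 31.5 pos [0.5558 0.1821 0.0562] psi 1.1851 zax [ 0.011  0.008 -1.   ] F [ 0.36  1.57 -0.25] M [ 0.26 -0.05 -1.51] open 0.0163 q [0.23 0.17 1.68 0.01 1.28 0.61]
wheel est [163.39, 0.08, 0.0, 1.4]
t: 31.85
tool_pos: [0.5557, 0.1821, 0.0561]
orientation: [-2.533, -1.858, -0.021]
force: [-0.0, 0.9, -0.7]
opening: 0.0159
t 31.85 pos [0.5557 0.1821 0.0561] psi 1.2655 zax [ 0.011  0.008 -1.   ] F [-0.05  0.85 -0.74] M [ 0.19  0.1  -1.29] open 0.0159 q [0.23 0.17 1.68 0.01 1.28 0.53]
wheel est [163.328, 0.17, 0.0, 1.4]
```

```bash
python3 -m pendant '[{"delta_pos":[0,0,0],"spin":-0.04},{"delta_pos":[0,0,0],"spin":-0.08},{"delta_pos":[0,0,0],"spin":-0.12},{"delta_pos":[0,0,0],"spin":-0.16},{"delta_pos":[0,0,0],"spin":-0.2},{"delta_pos":[0,0,0],"spin":-0.24},{"delta_pos":[0,0,0],"spin":-0.28},{"delta_pos":[0,0,0],"spin":-0.28}]' 1 60; python3 st.py; python3 ang.py .35
```

```text
t: 32.7
tool_pos: [0.5556, 0.1822, 0.0561]
orientation: [2.251, 2.189, 0.021]
force: [-0.4, 1.6, 0.5]
opening: 0.0163
t 32.7 pos [0.5556 0.1822 0.0561] psi 1.543 zax [ 0.011  0.008 -1.   ] F [-0.42  1.6   0.52] M [ 0.14  0.26 -1.31] open 0.0163 q [0.23 0.17 1.68 0.01 1.28 0.25]
wheel est [162.326, 0.45, 0.0, 1.4]
```

```bash
python3 -m pendant '[{"delta_pos":[0,0,0],"spin":-0.04},{"delta_pos":[0,0,0],"spin":-0.09},{"delta_pos":[0,0,0],"spin":-0.14},{"delta_pos":[0,0,0],"spin":-0.19},{"delta_pos":[0,0,0],"spin":-0.24},{"delta_pos":[0,0,0],"spin":-0.29},{"delta_pos":[0,0,0],"spin":-0.34},{"delta_pos":[0,0,0],"spin":-0.38},{"delta_pos":[0,0,0],"spin":-0.38}]' 1 60; python3 st.py; python3 ang.py .85
python3 - <<'E'
from h import *
S=shot("scene","s22",(165,195,285,315),6)
E
```

```text
t: 33.65
tool_pos: [0.5554, 0.1821, 0.0561]
orientation: [1.798, 2.571, 0.02]
force: [-1.8, 0.5, 1.0]
opening: 0.0155
t 33.65 pos [0.5554 0.1821 0.0561] psi 1.921 zax [ 0.01   0.008 -1.   ] F [-1.8   0.46  0.97] M [ 0.13  0.43 -0.96] open 0.0155 q [ 0.23  0.17  1.68  0.01  1.28 -0.13]
wheel est [161.843, 0.86, 0.0, 1.4]
```

View pics/s22.png

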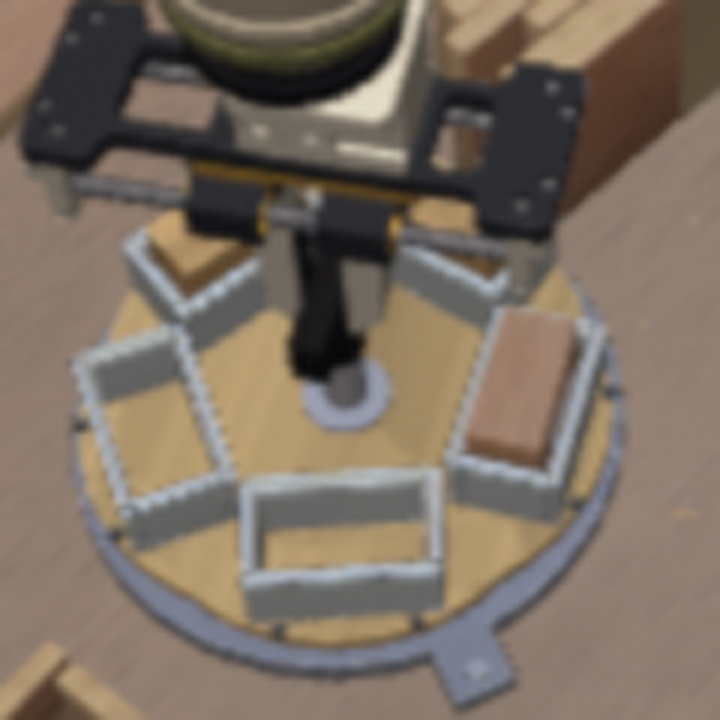

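```bash
python3 -m pendant '[{"delta_pos":[0,0,0],"spin":-0.04},{"delta_pos":[0,0,0],"spin":-0.09},{"delta_pos":[0,0,0],"spin":-0.14},{"delta_pos":[0,0,0],"spin":-0.19},{"delta_pos":[0,0,0],"spin":-0.24},{"delta_pos":[0,0,0],"spin":-0.29},{"delta_pos":[0,0,0],"spin":-0.34},{"delta_pos":[0,0,0],"spin":-0.38},{"delta_pos":[0,0,0],"spin":-0.38}]' 1 60; python3 st.py; python3 ang.py 1.2; python3 ang.py 1.2
```

```text
t: 34.65
tool_pos: [0.5552, 0.1821, 0.0561]
orientation: [1.282, 2.862, 0.018]
force: [-2.5, 0.4, 2.0]
opening: 0.0156
t 34.65 pos [0.5552 0.1821 0.0561] psi 2.2994 zax [ 0.01   0.008 -1.   ] F [-2.46  0.4   1.95] M [ 0.04  0.57 -0.68] open 0.0156 q [ 0.23  0.17  1.68  0.01  1.28 -0.5 ]
wheel est [162.428, 1.27, 0.0, 1.4]
wheel est [162.496, 1.27, 0.0, 1.4]
```

```bash
python3 -m pendant '[{"delta_pos":[0,0,0],"spin":0.02},{"delta_pos":[0,0,0],"spin":0.04},{"delta_pos":[0,0,0],"spin":0.04},{"delta_pos":[0,0,0],"spin":0.04}]' 1 40; python3 st.py; python3 -m pendant '[{"delta_pos":[0,0,0],"spin":0},{"delta_pos":[0,0,0],"spin":0},{"delta_pos":[0,0,0],"spin":0},{"delta_pos":[0,0,0],"spin":0},{"delta_pos":[0,0,0],"spin":0}]' 0.1 20; python3 st.py; python3 ang.py 1.2
```

```text
t: 35.15
tool_pos: [0.5551, 0.1822, 0.0561]
orientation: [1.34, 2.835, 0.018]
force: [-2.2, 0.6, 2.9]
opening: 0.0155
t 35.15 pos [0.5551 0.1822 0.0561] psi 2.2584 zax [ 0.01   0.008 -1.   ] F [-2.23  0.58  2.88] M [0.09 0.74 0.09] open 0.0155 q [ 0.23  0.17  1.68  0.01  1.28 -0.46]
t: 35.65
tool_pos: [0.5552, 0.1821, 0.0561]
orientation: [1.34, 2.835, 0.018]
force: [-0.1, 0.5, 0.6]
opening: 0.0414
t 35.65 pos [0.5552 0.1821 0.0561] psi 2.2583 zax [ 0.01   0.008 -1.   ] F [-0.05  0.54  0.64] M [ 0.   -0.13  0.03] open 0.0414 q [ 0.23  0.17  1.68  0.01  1.28 -0.46]
wheel est [162.747, 1.27, 0.0, 1.4]
```

Now I rise clear, move the arm off to the side, and inspect with both cameras.

```bash
python3 -m pendant '[{"delta_pos":[0,0,-0.01],"spin":0},{"delta_pos":[0,0,-0.04],"spin":0},{"delta_pos":[0,0,-0.08],"spin":0},{"delta_pos":[0,0,-0.12],"spin":0},{"delta_pos":[0,0,-0.14],"spin":0},{"delta_pos":[0,0,-0.14],"spin":0}]'; python3 st.py .40 -.10 .195

```

```text
t: 36.3
tool_pos: [0.5564, 0.1817, 0.2018]
orientation: [1.337, 2.829, 0.026]
force: [0.7, -0.1, 0.1]
opening: 0.0418
t 36.3 pos [0.5564 0.1817 0.2018] psi 2.2584 zax [ 0.018  0.01  -1.   ] F [ 0.73 -0.1   0.1 ] M [ 0.   -0.18 -0.04] open 0.0418 q [ 0.22  0.06  1.53  0.01  1.53 -0.46]
delta_tool [-0.1184 -0.2997  0.0012]
```

```bash
python3 -m pendant '[{"delta_pos":[-0.012,-0.03,0],"spin":0},{"delta_pos":[-0.027,-0.07,0],"spin":0},{"delta_pos":[-0.043,-0.11,0],"spin":0},{"delta_pos":[-0.06,-0.15,0],"spin":0},{"delta_pos":[-0.075,-0.19,0],"spin":0},{"delta_pos":[-0.09,-0.23,0],"spin":0},{"delta_pos":[-0.105,-0.265,0],"spin":0},{"delta_pos":[-0.118,-0.3,0],"spin":0},{"delta_pos":[-0.118,-0.3,0],"spin":0}]'; python3 ang.py 1.2
python3 - <<'E'
from h import *
S=shot("scene","s30",(165,205,285,315),6);T=shot("top","t30",(160,135,260,235),7)
E
```

```text
t: 37.2
tool_pos: [0.3973, -0.1028, 0.1951]
orientation: [1.344, 2.827, 0.023]
force: [0.6, 0.4, 0.5]
opening: 0.0418
wheel est [168.733, 1.27, 0.0, 1.4]
```

View pics/s30.png

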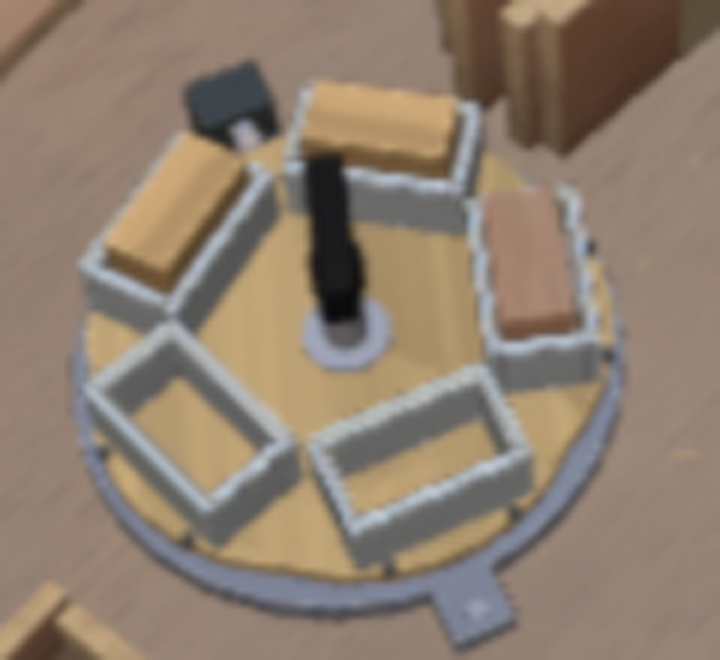

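View pics/t30.png

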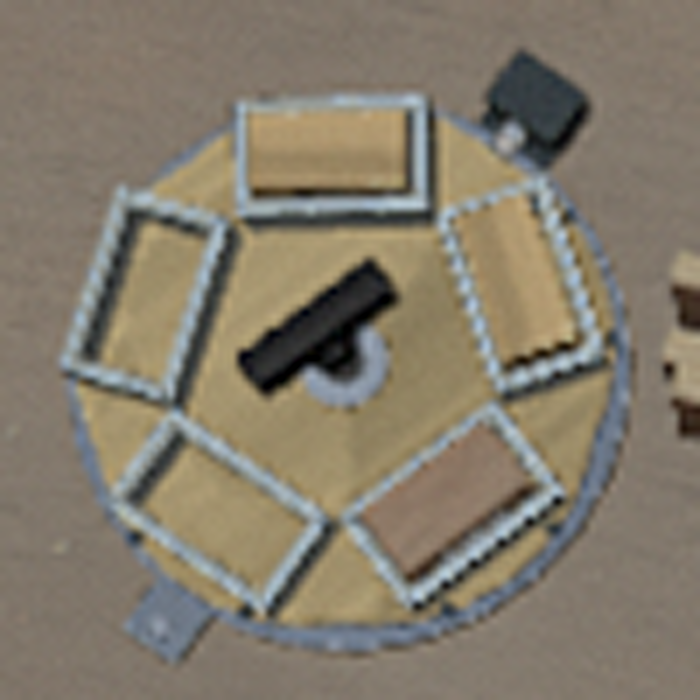

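```bash
python3 - <<'E'
from h import *
import ang
S=robot.read_camera("scene");T=robot.read_camera("top")
for l in("masking_roll","wax_tin","pencil"): print(l,marks(T,"top",l)[:1])
print(marks(S,"scene","blank")[:3],marks(T,"top","pocket")[:1],ang.fit(a0=1.2)[1])
print(robot.close_job())
E
```

```text
masking_roll [(0.72, array([ 7.099e-01, -1.950e-02,  7.000e-04]))]
wax_tin [(0.89, array([ 6.886e-01, -1.795e-01,  2.000e-04]))]
pencil [(0.59, array([ 3.967e-01, -3.670e-02, -2.000e-04]))]
[(0.68, array([0.4967, 0.1353, 0.0375])), (0.51, array([ 0.3047, -0.1644,  0.0008]))] [(0.61, array([0.4978, 0.1348, 0.0663]))] 1.2700000000000002
the job is handed in; nothing more can be done
None
```

I loaded the wood block into the pocket, pressed it onto the stop and turned the wheel one click counter-clockwise. I then let go, moved the arm clear and handed the job in at about 37 s. No verdict was reported.

**Block home:** while pressing, the block slid under about 8 N, then met a firm stop. Between 18.6 N and 21.4 N of downward force the tool moved only about 0.1 mm. The fingertip height on the block puts its top about 8 to 9 mm above the pocket's mouth. I could not read the seat pin directly, so "home" rests on that feel and on the pictures.

**Wheel:** the last camera fit gave 1.27 rad (target 1.257, tolerance 0.08), unchanged since before I let go. An empty pocket is now at the loading place.

**Last checks:** the trained network put the block within about 1 mm of the pocket's centre in plan. The masking roll, pencil and wax tin read within 5 mm of where they started, close to the network's own accuracy.

Two things disagreed with the description:
- **Tool height:** the reported tool height read about 35 mm too low. I measured the offset by touching the block's top and corrected for it.
- **Wheel resistance:** the wheel resisted 1.0 to 1.5 N·m, not the stated 0.35. It jammed at 0.09 rad on the first tries and stayed there when released. I turned it steadily with a 60 N grip, which is harder than "do not force anything" suggests. I did not find the cause.

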